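Set the saw's depth stop to a setup bar

ROBOT

A 7-joint arm with a two-finger parallel gripper is mounted at the origin on the work surface. World frame = base frame: x ahead of the robot, y to its left, z up, the work surface at z = 0. Lengths are in mm, angles in rad, forces in N, time in s.
With the tool pointing down it reaches from about 425 to 925 mm from the base axis. Payload 6.8 kg.
Tool frame: the origin (TCP) lies on the mounting face of the last link; the fingertips stand 182 mm ahead of it and the grasp point (between the pads) lies 163 mm ahead of it; z points along the fingers, y is the direction in which the jaws open and shut (so a half turn about z gives the same grasp; the last joint's range is limited). The gripper opens to 88 mm and grips with 3 to 60 N. Pads are 20 mm wide; open, the fingers measure 115 mm over their backs; the gripper's body (75 mm by 178 mm) begins 61 mm behind the grasp point.
Start: joints at [-1.402, 0.477, 0.022, 1.555, -0.011, 1.109, -0.083], TCP at [184.46, 649.32, 404.664] pointing down, gripper open.
Joint ranges: [-2.96, 2.96], [-0.34, 2.1], [-1.41, 1.46], [0.24, 2.44], [-1.37, 4.51], [0.17, 1.92], [-2.96, 2.96]. Speed limits (rad/s): [2.39, 2.39, 3.14, 3.14, 3.14, 3.14, 3.14].

INTERFACE

Orientations are given as a 3x3 rotation matrix whose columns are the frame's x, y, z axes.
In Python, from station import monitor, vision, manip gives the robot as it stands.
- The arm moves only by the tool arm_command, never from a script. Its argument "moves" is a list of rows, each an object with "gripper": the opening, from 0 (shut) to 1 (fully open); "translation": the shift along the tool's x, y, z in m, a list of three; "dr": the turn, a rotation vector about the tool's x, y, z in rad, a list of three. A call has exactly 10 rows; each row is the pose to reach, as a shift and turn from the pose commanded when the call began, along the tool's axes at that moment; what a row does not reach only later rows make up. A row lasts 1/8 s, in which the tool goes at most 62.5 mm and 10.7 degrees, less where a joint would pass 70% of its speed; a pose out of reach is approached as far as the arm can. A call with a gripper value outside its range is refused whole. The fingers move at their own pace and stop on an object; the grip force is fixed at half the most. Time passes only in rows, so rows that repeat a pose let the fingers close, or fill a call up. It gives the time, the measured TCP pose, the force and the opening at its end, in the units of the state.
- monitor.sense(): the state, without advancing time (a new reading comes with each control period).
- vision.read_camera(name): name is "scene" or "side" or "wrist"; returns a dict with "frame" (400x640x3 uint8, red, green, blue), "camera_matrix" (3x3 intrinsics, pixels), "position" and "attitude" of the camera in the world. Camera axes: x right, y up, looking along -z (the intrinsics and any distortion apply to the point x, -y, -z); pixel columns grow to the right and rows downward; lengths in mm; the calibration is good to about 2 mm. A picture is of the moment at which its call begins. There is no depth.
- manip.job_done(): hands the job in, once; it reports no verdict.
The state is a dict: "time_s": time; "joints": joint angles; "joint_vel": joint speeds; "tau": joint torques, N m; "tcp_pos": TCP position; "eef_rot": TCP orientation; "ft_force": force on the tool from outside, world axes, zero at the start; "moment": the same for the moment, N m; "opening": finger opening in mm.
Only numpy, scipy, OpenCV 4.12 (cv2) and the standard library are available. Lean on these libraries where they do the work, as an engineer would, in place of code of your own. Each camera call takes 0.05 s, during which the arm holds its last target.

TASK

Set the plunge saw's depth stop to the brass setup bar: lay the brass bar flat in the black channel on the saw's sole and slide it under the green foot of the spring tip until it is home against the red end stop. Then turn only the small orange inner knob clockwise until the green foot presses on the bar with about 8 newtons (4 to 12 is good, never above 20), without turning or leaning on the blue outer ring, and let go. Leave the other things on the bench alone.

Things in the scene. Friction and masses are not known exactly. Their poses are not given: they have to be found in the camera images.
- saw: plunge saw on its aluminium sole plate (180 x 435 mm, 8 mm thick), fixed to the bench, place and yaw vary. Origin: on the bench under the axis of the two concentric knobs; z up; +y runs along the sole from the knobs to the channel. Black depth head under the knobs 95 x 95 mm, top 50 mm over the bench. Motor, guard and handle (226 mm tall) stand from y = -86 mm to -230, x = -123 to +90 mm.
- home (a point): centre of the channel floor (top of the sole) where the centre of the bar's underside is when home: x = 0, y = 115, z = 8 mm in the saw's frame, the bar's long axis along the saw's y. The channel is 30 mm wide between black rails 10 mm high (y = 55 to 105 mm), its mouth flares to about 38 mm at y = 123 mm; farther out the sole is flat and open to y = 225 mm.
- end_stop: red end stop in the channel, 34 mm wide, 18 mm tall; the bar meets its face at y = 60 mm in the saw's frame. Origin at the centre of its underside (y = 55 mm). Above it a nose 34 mm wide reaches from the head to y = 90 mm, 40 to 52 mm over the bench; a steel sleeve 13 mm wide stands up to 76 mm in it.
- brass_bar: brass setup bar 24 mm wide (x), 110 mm long (y), 20 mm thick, about 0.4 kg, loose on the bench. Origin at the centre of its underside, y along its length. It lies within 0.4 rad of the world's y direction.
- stop_tip: spring tip under the nose at y = 78 mm: a stem (origin: its lower end) with a green foot 12 mm wide screwed fast below, sticking out 3 to 8 mm, differently each time; the foot starts 5 to 13 mm over the laid bar's top. Goes down 8 mm per radian of knob; from touch the spring gives 2 N, then 6 N per mm (48 N per rad), up to 5 mm, and the knob needs 0.008 N m more per newton.
- knob_top (a point): centre of the top of the small orange inner knob, 80 mm above the bench: a ribbed cylinder of 22 mm diameter, axis vertical, that stands 20 mm proud of the outer ring. It turns with a steady friction of 0.18 N m while the tip is free, stays where left; held still after a turn it pulls back with about the tip's load only. About 3 rad to go clockwise (from above), which lowers the tip.
- outer_ring: blue outer ring round the inner knob, 62 mm outside diameter, its flat top 60 mm above the bench (20 mm below the knob's top). It turns very easily (0.03 N m) about the same axis. Origin on the axis at its underside. It must stay as it is.
- ring_mark (a point): white index mark on top of the outer ring, 27 mm from the axis
- steel_bar: dark steel setup bar 24 x 110 x 14 mm (thinner than the brass one), a bystander: leave it alone. Origin at the centre of its underside.
- jar: small glass jar with blue cap, 60 mm wide, 75 mm tall, bystander
- screwdriver: screwdriver with a blue handle lying on the bench, bystander
- brush: dust brush lying near the robot, bystander
- wrench: steel wrench lying on the bench, bystander
- spare_blade: flat round saw blade, 160 mm across, 4 mm thick, bystander
- tape: yellow tape measure case 70 x 45 x 60 mm, bystander

How it is judged (in metres and radians):
On the way:
1. the brass bar lies home in the channel under the tip, the tip still clear of it and the hand off the bar (y of brass_bar in the frame of saw between 0.108 and 0.12 m and x of brass_bar in the frame of saw between -0.006 and 0.006 m and z of brass_bar in the frame of saw between 0.005 and 0.011 m and angle between the y axis of brass_bar and the y axis of saw, either way round below 0.12 rad and angle between brass_bar's own z axis and vertical below 0.06 rad and contact force between stop_tip and brass_bar below 0.5 N and contact force between the fingers and brass_bar below 0.2 N), for 0.2 s.
At the end, for the whole second after the job is handed in: The brass bar lies flat in the channel, home against the end stop (its centre 108 to 120 mm along the saw's y, within 6 mm sideways and 0.12 rad), at rest, and the green foot presses on it with 4 to 12 N (y of brass_bar in the frame of saw between 0.108 and 0.12 m and x of brass_bar in the frame of saw between -0.006 and 0.006 m and z of brass_bar in the frame of saw between 0.005 and 0.011 m and angle between the y axis of brass_bar and the y axis of saw, either way round below 0.12 rad and angle between brass_bar's own z axis and vertical below 0.06 rad and contact force between stop_tip and brass_bar between 4 and 12 N and linear speed of brass_bar below 0.01 m/s); the robot touches nothing.
It fails at once if the outer ring is turned (its mark moves more than 4 mm, 0.15 rad) (distance of ring_mark from where it was at the start of the episode above 0.004 m).
It fails at once if the fingers lean on the outer ring with more than 8 N (contact force between the fingers and outer_ring above 8 N).
It fails at once if the tip is driven onto the bar with more than 20 N (contact force between stop_tip and brass_bar above 20 N).
It fails at once if a bystander is moved more than 20 mm (distance of any of steel_bar, jar, screwdriver, brush, wrench, spare_blade, tape from where it was at the start of the episode above 0.02 m).
It also fails if it takes over 72 s, if anything falls off the work surface, if the arm or the gripper's body presses on something with over 40 N, if the wrist force passes 120 N, or if a joint passes its speed limit or range.

## Working session

There is one attempt and no reset: what is moved stays moved. The work goes in short steps, Python scripts to look and compute and a tool call to move; the robot and the scene stay as the last step left them, time stands still between calls to the robot, and variables do not carry over. Pictures are saved under pics/ and viewed, and the job is handed in when it is done.

Besides the shell and the picture viewer there is one more tool, called as name(argument=value, ...) on one line, values as JSON. arm_command: Moves the arm, as the interface text tells. Its arguments: {"type":"object","properties":{"moves":{"type":"array"}},"required":["moves"]}

```bash
ls; mkdir -p pics
python3 - <<'E'
from station import monitor, vision, manip
import cv2
s=monitor.sense(); print(s)
for n in ["scene","side","wrist"]:
    d=vision.read_camera(n); cv2.imwrite(f"pics/{n}0.png",d["frame"][:,:,::-1]); print(n,d["camera_matrix"],d["position"],d["attitude"],[k for k in d])
E
```

```text
pics
{'time_s': 0.0, 'joints': array([-1.4021305 ,  0.47779871,  0.02236771,  1.55641558, -0.01150309,
        1.10929678, -0.08309419]), 'joint_vel': array([ 0.00226524,  0.0005428 , -0.00098054,  0.00054156,  0.00107209,
        0.00204253,  0.00149164]), 'tau': array([ 2.57079928e-04, -5.82850134e+01,  1.53451625e+00, -2.72616059e+01,
       -5.43889054e-02,  1.70086819e-02,  1.46693565e-04]), 'tcp_pos': array([184.3739464 , 649.05845224, 403.69805399]), 'eef_rot': array([[-9.61944638e-01,  2.73244195e-01, -3.50276163e-04],
       [ 2.73244382e-01,  9.61943048e-01, -1.75524925e-03],
       [-1.42665949e-04, -1.78416360e-03, -9.99998398e-01]]), 'ft_force': array([-0.63082943, -0.05025024, -0.32226987]), 'moment': array([-0.0429383 ,  0.00055198, -0.0061698 ]), 'opening': 87.6951746570645}
scene [[468.28710825   0.         324.0280024 ]
 [  0.         468.28710825 198.84435881]
 [  0.           0.           1.        ]] [1326.56992871  227.06353211 1011.43289646] [[-0.19121997 -0.73923282  0.64573195]
 [ 0.98146026 -0.15275703  0.11576287]
 [ 0.01306438  0.65589642  0.75473784]] ['frame', 'camera_matrix', 'position', 'attitude']
side [[460.37104295   0.         315.06500507]
 [  0.         460.37104295 201.11779536]
 [  0.           0.           1.        ]] [  38.20000515 -860.78420863  879.82156727] [[ 0.88782961  0.2741834  -0.36957009]
 [-0.46001127  0.55005604 -0.69701362]
 [ 0.01217469  0.78883573  0.61448349]] ['frame', 'camera_matrix', 'position', 'attitude']
wrist [[340.52097778   0.         320.94242115]
 [  0.         340.52097778 201.43700989]
 [  0.           0.           1.        ]] [120.12645829 666.78279003 383.75269278] [[ 2.72796665e-01 -9.32778385e-01 -2.35598099e-01]
 [ 9.62071415e-01  2.64298021e-01  6.75658782e-02]
 [-7.55879637e-04 -2.45093942e-01  9.69499040e-01]] ['frame', 'camera_matrix', 'position', 'attitude']
```

View pics/scene0.png

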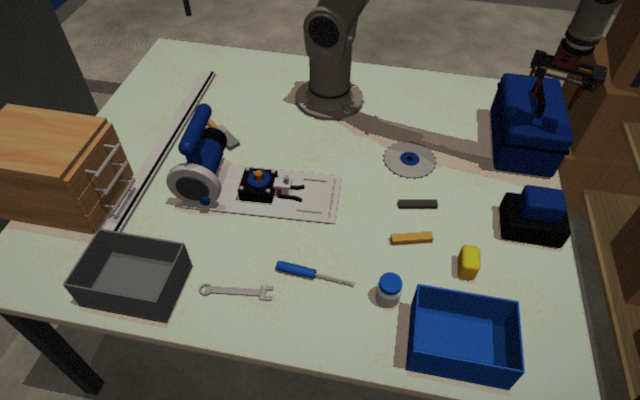

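View pics/side0.png

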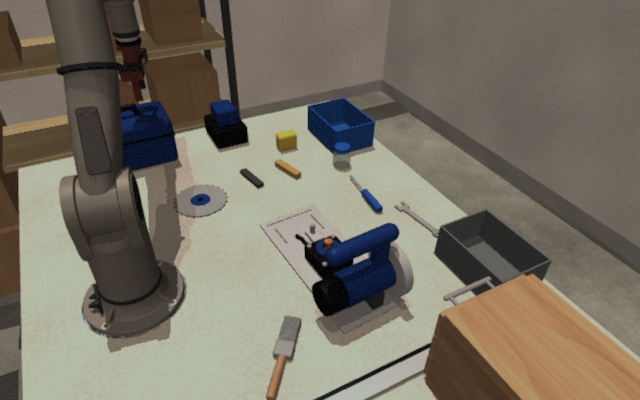

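View pics/wrist0.png

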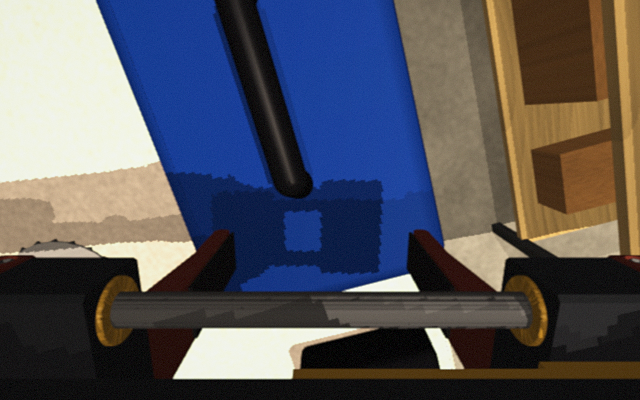

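```bash
cat > h.py <<'E'
from station import monitor, vision, manip
import cv2, numpy as np
np.set_printoptions(precision=2,suppress=True)
def ray(d,u,v):
    K=d["camera_matrix"]; p=np.linalg.inv(K)@[u,v,1.]
    r=d["attitude"]@np.array([p[0],-p[1],-p[2]]); return np.array(d["position"]),r/np.linalg.norm(r)
def onz(d,u,v,z):
    o,r=ray(d,u,v); return o+r*(z-o[2])/r[2]
def proj(d,P):
    q=d["attitude"].T@(np.array(P)-d["position"]); w=d["camera_matrix"]@[q[0],-q[1],-q[2]]; return w[:2]/w[2]
def shot(n,name,crop=None,k=1):
    d=vision.read_camera(n); f=d["frame"][:,:,::-1].copy()
    g=f if crop is None else f[crop[1]:crop[3],crop[0]:crop[2]]
    g=cv2.resize(g,None,fx=k,fy=k,interpolation=cv2.INTER_CUBIC); cv2.imwrite("pics/"+name,g); d["bgr"]=f; return d
def tri(d1,p1,d2,p2):
    o1,r1=ray(d1,*p1);o2,r2=ray(d2,*p2)
    A=np.array([r1,-r2]).T; t=np.linalg.lstsq(A,o2-o1,rcond=None)[0]
    a=o1+t[0]*r1;b=o2+t[1]*r2; return (a+b)/2,np.linalg.norm(a-b)
E
python3 - <<'E'
from h import *
s=shot("scene","s1.png",(170,90,450,270),2.8); w=shot("side","w1.png",(170,130,420,330),3)
for d in(s,w):
    hsv=cv2.cvtColor(d["bgr"],cv2.COLOR_BGR2HSV)
    m=cv2.inRange(hsv,(5,140,60),(28,255,255))
    n,l,st,c=cv2.connectedComponentsWithStats(m)
    for i in range(1,n):
        if st[i,4]>20: print(st[i],c[i],onz(d,*c[i],20), hsv[l==i].mean(0))
E
```

```text
[ 559   37   81  175 5179] [605.36 137.51] [ 40.49 907.83  20.  ] [ 14.63 149.67  68.89]
[579  67  13   5  22] [584.77  69.27] [-349.36  907.52   20.  ] [ 18.23 165.41  68.09]
[  0 111  13   5  28] [  5.86 113.11] [  323.39 -1021.72    20.  ] [ 14.25 141.07 149.32]
[ 96 121  11  12  34] [100.35 126.12] [ 319.96 -687.9    20.  ] [ 14.62 146.35  86.74]
[   0  125  118  108 3371] [ 59.04 193.9 ] [ 610.65 -656.14   20.  ] [ 14.4  146.37  75.53]
[ 86 135   9   8  21] [ 90.   138.29] [ 380.1  -690.44   20.  ] [ 14.52 145.14  94.95]
[ 76 146  10  14  29] [ 80.24 152.17] [ 443.81 -687.12   20.  ] [ 14.59 146.48  76.17]
[112 151  10  10  25] [117.36 155.32] [ 433.63 -571.     20.  ] [ 14.56 145.6   74.  ]
[122 167  10  12  42] [126.5  172.74] [ 495.97 -510.35   20.  ] [ 14.31 145.05  75.14]
[  0 169   6   8  24] [  1.67 171.88] [ 566.33 -865.74   20.  ] [ 14.12 144.46  79.25]
[255 170   8  11  60] [258.22 175.08] [ 426.87 -131.3    20.  ] [ 12.32 208.83 114.52]
[110 184  16  21  46] [116.98 194.35] [ 579.55 -497.47   20.  ] [ 14.37 146.37  69.87]
[391 232  42  13 401] [411.25 238.1 ] [565.92 325.12  20.  ] [ 18.87 168.1  137.89]
[458 246  22  34 394] [466.4 265.5] [623.46 467.11  20.  ] [ 23.35 201.51 112.35]
[629 290  11  16  69] [635.23 298.54] [637.65 863.99  20.  ] [ 14.75 150.68  63.81]
[276 131  20  20 277] [286.04 141.2 ] [624.1  477.12  20.  ] [ 22.58 173.01 119.65]
[276 160  24  19 186] [287.61 168.81] [554.03 311.1   20.  ] [ 17.71 153.54 135.34]
[324 237   8  12  55] [327.8  242.24] [502.45 -63.06  20.  ] [ 11.33 183.85 125.22]
```

View pics/s1.png

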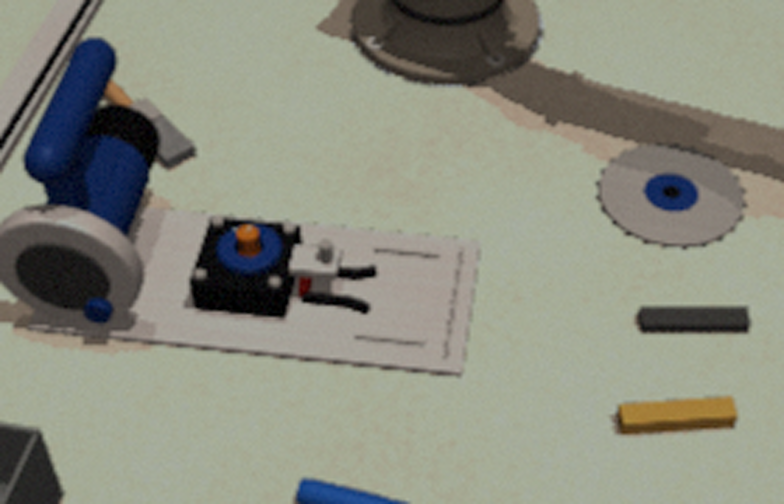

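View pics/w1.png

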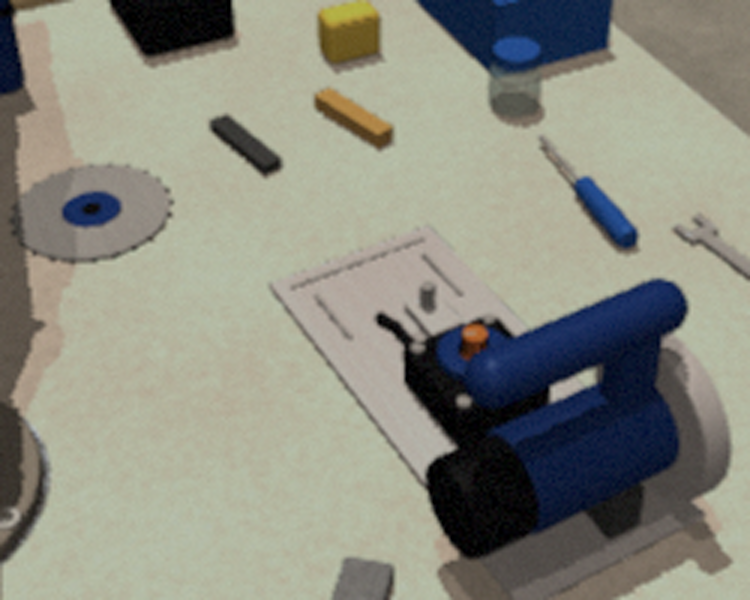

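Run:
```python
from h import *
s=shot("scene","s2.png"); w=shot("side","w2.png")
# knob top px
print("knob tri",tri(s,(170+248/2.8,90+230/2.8),w,(170+475/3,130+329/3)))
a=onz(s,170+479/2.8,90+241/2.8,8);b=onz(s,170+462/2.8,90+374/2.8,8);print("sole end",a,b,np.linalg.norm(a-b))
a2=onz(w,170+272/3,130+287/3,8);b2=onz(w,170+432/3,130+228/3,8);print(a2,b2)
print(onz(s,170+248/2.8,90+230/2.8,80))
for d in(s,w):
    hsv=cv2.cvtColor(d["bgr"],cv2.COLOR_BGR2HSV)
    for lo,hi in(((12,120,70),(22,255,255)),):
        m=cv2.inRange(hsv,lo,hi)
        cs,_=cv2.findContours(m,0,2)
        for c in cs:
            if 100<cv2.contourArea(c)<600 :
                bx=cv2.boxPoints(cv2.minAreaRect(c)); print(bx.tolist()); print([onz(d,*p,10) for p in bx])
```

```text
knob tri (array([ 473.86, -111.78,   82.46]), np.float64(2.8771778482403803))
sole end [369.98 105.56   8.  ] [549.35 119.35   8.  ] 179.89574561153094
[369.5   95.91   8.  ] [548.53 108.13   8.  ]
[ 470.27 -111.83   80.  ]
[[610.7991943359375, 299.49346923828125], [636.672607421875, 296.043701171875], [648.1834716796875, 382.37554931640625], [622.31005859375, 385.8253173828125]]
[array([645.25, 811.54,  10.  ]), array([622.79, 875.5 ,  10.  ]), array([838.84, 849.73,  10.  ]), array([857.42, 793.56,  10.  ])]
[[390.4778747558594, 234.16819763183594], [431.6283264160156, 231.42481994628906], [432.3141784667969, 241.71241760253906], [391.1637268066406, 244.45579528808594]]
[array([556.36, 270.78,  10.  ]), array([524.99, 378.25,  10.  ]), array([558.89, 381.48,  10.  ]), array([589.49, 275.89,  10.  ])]
[[593.7117309570312, 270.602294921875], [605.8790893554688, 208.24468994140625], [624.5581665039062, 211.889404296875], [612.3908081054688, 274.24700927734375]]
[array([567.48, 785.67,  10.  ]), array([343.66, 856.91,  10.  ]), array([347.1 , 905.96,  10.  ]), array([569.36, 830.06,  1
[... 2028 characters left out ...]
ray([556.43, 401.44,  10.  ]), array([590.22, 283.45,  10.  ]), array([561.58, 255.33,  10.  ])]
[[275.9556579589844, 137.1228790283203], [294.9863586425781, 134.8839569091797], [296.5768127441406, 148.40272521972656], [277.5461120605469, 150.6416473388672]]
[array([609.52, 536.38,  10.  ]), array([680.42, 520.13,  10.  ]), array([643.86, 429.86,  10.  ]), array([576.35, 446.14,  10.  ])]
[[118.15385437011719, 82.23077392578125], [134.27691650390625, 80.21539306640625], [137.10769653320312, 102.86154174804688], [120.98463439941406, 104.87692260742188]]
[array([ 164.98, 1305.13,   10.  ]), array([ 234.34, 1296.6 ,   10.  ]), array([ 202. , 1053.6,   10. ]), array([ 138.82, 1063.48,   10.  ])]
```

```bash
cat >> h.py <<'E'
def Rt(a): # tool down, tool x at world angle a
    c,s=np.cos(a),np.sin(a); return np.array([[c,s,0],[s,-c,0],[0,0,-1.]])
def goal(p,a):
    from scipy.spatial.transform import Rotation as Ro
    s=monitor.sense(); R=s["eef_rot"]; 
    print("from",s["tcp_pos"],"trans(m)",R.T@(np.array(p)-s["tcp_pos"])/1000,"dr",Ro.from_matrix(R.T@Rt(a)).as_rotvec(),"t",s["time_s"])
E
python3 - <<'E'
from h import *
goal([570,270,400],np.radians(106))
E
```

```text
from [184.45 649.25 404.46] trans(m) [-0.47 -0.26  0.  ] dr [-0.    0.    1.01] t 0.35
```

arm_command(moves=[{"gripper":1,"translation":[-0.05,-0.03,0],"dr":[0,0,0.1]},{"gripper":1,"translation":[-0.1,-0.055,0],"dr":[0,0,0.2]},{"gripper":1,"translation":[-0.15,-0.08,0],"dr":[0,0,0.35]},{"gripper":1,"translation":[-0.2,-0.11,0],"dr":[0,0,0.5]},{"gripper":1,"translation":[-0.25,-0.137,0],"dr":[0,0,0.65]},{"gripper":1,"translation":[-0.3,-0.165,0],"dr":[0,0,0.8]},{"gripper":1,"translation":[-0.35,-0.19,0],"dr":[0,0,0.9]},{"gripper":1,"translation":[-0.4,-0.22,0],"dr":[0,0,1.01]},{"gripper":1,"translation":[-0.45,-0.247,0],"dr":[0,0,1.01]},{"gripper":1,"translation":[-0.475,-0.259,0.004],"dr":[0,0,1.01]}])

```text
time_s: 1.6
tcp_pos: [572.8, 266.9, 401.2]
eef_rot: [[-0.276, 0.961, 0.002], [0.961, 0.276, -0.001], [-0.001, 0.002, -1.0]]
ft_force: [-0.8, -0.1, 0.5]
opening: 87.8
```

Run:
```python
from h import *
d=shot("wrist","wr1.png"); s=monitor.sense(); print(s["tcp_pos"],s["joints"],s["time_s"])
import pickle; pickle.dump(d,open("wr1.pkl","wb"))
hsv=cv2.cvtColor(d["bgr"],cv2.COLOR_BGR2HSV)
m=cv2.inRange(hsv,(12,110,60),(24,255,255)); cs,_=cv2.findContours(m,0,2)
for c in cs:
    if cv2.contourArea(c)>500:
        r=cv2.minAreaRect(c); bx=cv2.boxPoints(r); print(r); print(np.array([onz(d,*p,20) for p in bx])); P=np.array([onz(d,*p,20) for p in bx]).mean(0);print(P)
```

```text
[574.41 264.63 400.52] [-0.81  0.43  0.38  1.69 -0.17  1.06 -0.1 ] 1.65
((106.83355712890625, 310.71820068359375), (23.165565490722656, 68.55264282226562), 3.1221303939819336)
[[362.71  -7.06  20.  ]
 [355.99  86.03  20.  ]
 [381.89  91.8   20.  ]
 [390.1   -1.08  20.  ]]
[372.67  42.42  20.  ]
((323.5, 119.0), (108.0, 23.0), 90.0)
[[533.04 374.63  20.  ]
 [554.99 380.95  20.  ]
 [585.99 277.12  20.  ]
 [562.31 270.32  20.  ]]
[559.08 325.75  20.  ]
((429.0, 12.5), (25.0, 84.0), 90.0)
[[585.97 450.16  20.  ]
 [662.85 472.32  20.  ]
 [671.1  452.1   20.  ]
 [592.96 429.59  20.  ]]
[628.22 451.04  20.  ]
```

View pics/wr1.png

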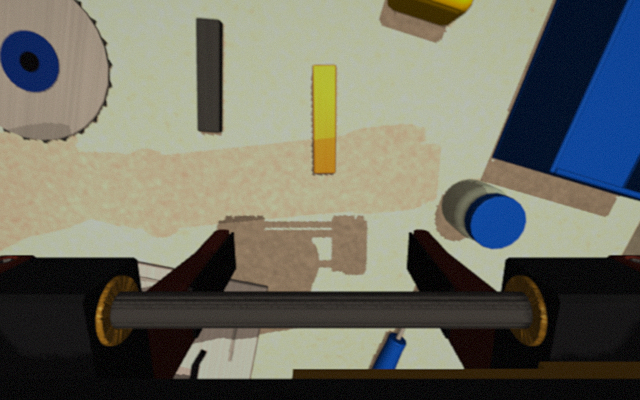

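```bash
sed -i 's/precision=2/precision=4/' h.py
python3 - <<'E'
from h import *
goal([551.4,352.7,185],np.radians(105.7))
E
```

```text
from [574.4082 264.6264 400.521 ] trans(m) [0.0917 0.0016 0.2152] dr [0.0016 0.0032 0.0028] t 1.65
```

arm_command(moves=[{"gripper":1,"translation":[0.03,0.001,0.03],"dr":[0,0,0]},{"gripper":1,"translation":[0.06,0.001,0.06],"dr":[0,0,0]},{"gripper":1,"translation":[0.085,0.001,0.1],"dr":[0,0,0]},{"gripper":1,"translation":[0.085,0.001,0.13],"dr":[0,0,0]},{"gripper":1,"translation":[0.085,0.001,0.15],"dr":[0,0,0]},{"gripper":1,"translation":[0.085,0.001,0.15],"dr":[0,0,0]},{"gripper":1,"translation":[0.085,0.001,0.15],"dr":[0,0,0]},{"gripper":1,"translation":[0.085,0.001,0.15],"dr":[0,0,0]},{"gripper":1,"translation":[0.085,0.001,0.15],"dr":[0,0,0]},{"gripper":1,"translation":[0.085,0.001,0.15],"dr":[0,0,0]}])

```text
time_s: 2.9
tcp_pos: [547.9, 352.3, 251.1]
eef_rot: [[-0.28, 0.96, 0.001], [0.96, 0.28, 0.001], [0.0, 0.001, -1.0]]
ft_force: [0.7, 0.0, 0.3]
opening: 88.0
```

Run:
```python
from h import *
d=shot("wrist","wr2.png")
goal([551.4,352.7,185],np.radians(105.7))
hsv=cv2.cvtColor(d["bgr"],cv2.COLOR_BGR2HSV)
m=cv2.inRange(hsv,(12,110,60),(24,255,255)); cs,_=cv2.findContours(m,0,2)
for c in cs:
    if cv2.contourArea(c)>1500:
        r=cv2.minAreaRect(c); bx=cv2.boxPoints(r); print(r); P=np.array([onz(d,*p,20) for p in bx]);print(P,P.mean(0))
```

```text
from [547.7747 352.2851 250.9622] trans(m) [-0.0006  0.0036  0.066 ] dr [ 0.0004 -0.0003  0.01  ] t 2.95
((326.5, 233.0), (116.0, 37.0), 90.0)
[[531.4896 378.9459  20.    ]
 [553.7594 385.452   20.    ]
 [577.6256 308.7455  20.    ]
 [553.3094 301.6517  20.    ]] [554.046  343.6988  20.    ]
((493.5238952636719, 84.81587219238281), (150.70855712890625, 103.7321548461914), 49.31062316894531)
[[567.4072 458.7484  20.    ]
 [597.417  504.0404  20.    ]
 [677.8833 463.8782  20.    ]
 [649.3057 412.8575  20.    ]] [623.0033 459.8811  20.    ]
```

View pics/wr2.png

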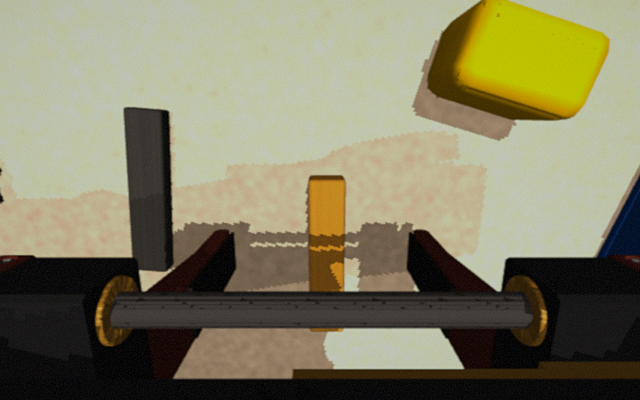

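arm_command(moves=[{"gripper":1,"translation":[0,0.003,0.025],"dr":[0,0,0.01]},{"gripper":1,"translation":[0,0.003,0.05],"dr":[0,0,0.01]},{"gripper":1,"translation":[0,0.003,0.066],"dr":[0,0,0.01]},{"gripper":1,"translation":[0,0.003,0.066],"dr":[0,0,0.01]},{"gripper":1,"translation":[0,0.003,0.066],"dr":[0,0,0.01]},{"gripper":0.15,"translation":[0,0.003,0.066],"dr":[0,0,0.01]},{"gripper":0.15,"translation":[0,0.003,0.066],"dr":[0,0,0.01]},{"gripper":0.15,"translation":[0,0.003,0.066],"dr":[0,0,0.01]},{"gripper":0.15,"translation":[0,0.003,0.066],"dr":[0,0,0.01]},{"gripper":0.15,"translation":[0,0.003,0.066],"dr":[0,0,0.01]}])

```text
time_s: 4.2
tcp_pos: [550.6, 353.1, 184.7]
eef_rot: [[-0.271, 0.963, -0.0], [0.963, 0.271, 0.0], [0.0, -0.0, -1.0]]
ft_force: [0.0, 0.6, -0.1]
opening: 41.3
```

arm_command(moves=[{"gripper":0,"translation":[0,0,0],"dr":[0,0,0]},{"gripper":0,"translation":[0,0,0],"dr":[0,0,0]},{"gripper":0,"translation":[0,0,0],"dr":[0,0,0]},{"gripper":0,"translation":[0,0,0],"dr":[0,0,0]},{"gripper":0,"translation":[0,0,0],"dr":[0,0,0]},{"gripper":0,"translation":[0,0,0],"dr":[0,0,0]},{"gripper":0,"translation":[0,0,-0.01],"dr":[0,0,0]},{"gripper":0,"translation":[0,0,-0.03],"dr":[0,0,0]},{"gripper":0,"translation":[0,0,-0.06],"dr":[0,0,0]},{"gripper":0,"translation":[0,0,-0.08],"dr":[0,0,0]}])

```text
time_s: 5.45
tcp_pos: [550.9, 353.2, 267.2]
eef_rot: [[-0.27, 0.963, 0.002], [0.963, 0.27, 0.001], [0.001, 0.002, -1.0]]
ft_force: [1.0, -0.5, -4.0]
opening: 23.8
```

Run:
```python
from h import *
d=shot("wrist","wr3.png"); e=shot("side","w3.png",(200,80,400,240),4)
s=monitor.sense();print(s["tcp_pos"],s["ft_force"],s["moment"],s["opening"])
```

```text
[551.5396 353.4631 267.9179] [ 0.5508 -0.313  -3.6383] [ 0.0457  0.0245 -0.0256] 24.22487707732018
```

View pics/w3.png

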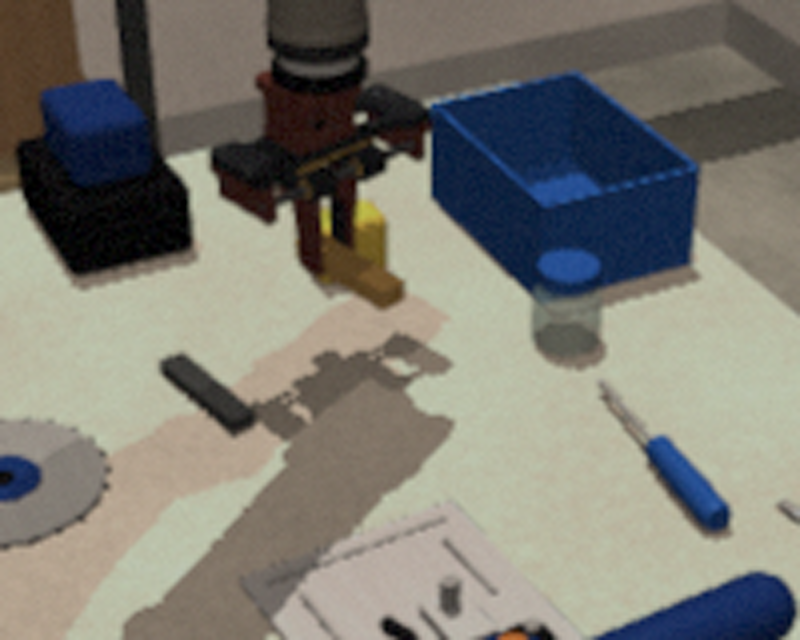

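View pics/wr3.png

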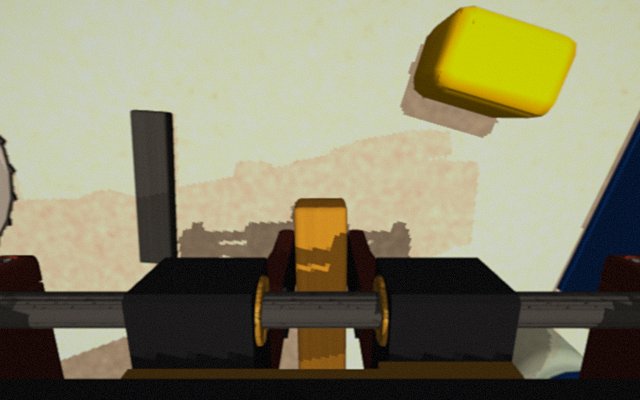

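Run:
```python
from h import *
goal([477,-150,470],np.radians(94.4))
```

```text
from [551.5396 353.4631 267.9179] trans(m) [-0.4641 -0.2069 -0.204 ] dr [ 0.0046 -0.0025  0.197 ] t 5.55
```

arm_command(moves=[{"gripper":0,"translation":[-0.01,-0.005,-0.04],"dr":[0,0,0]},{"gripper":0,"translation":[-0.04,-0.018,-0.08],"dr":[0,0,0.03]},{"gripper":0,"translation":[-0.08,-0.036,-0.115],"dr":[0,0,0.05]},{"gripper":0,"translation":[-0.12,-0.054,-0.15],"dr":[0,0,0.08]},{"gripper":0,"translation":[-0.165,-0.074,-0.18],"dr":[0,0,0.1]},{"gripper":0,"translation":[-0.215,-0.096,-0.204],"dr":[0,0,0.13]},{"gripper":0,"translation":[-0.265,-0.118,-0.204],"dr":[0,0,0.15]},{"gripper":0,"translation":[-0.315,-0.14,-0.204],"dr":[0,0,0.17]},{"gripper":0,"translation":[-0.365,-0.163,-0.204],"dr":[0,0,0.197]},{"gripper":0,"translation":[-0.415,-0.185,-0.204],"dr":[0,0,0.197]}])

```text
time_s: 6.8
tcp_pos: [483.7, -98.2, 468.1]
eef_rot: [[-0.077, 0.997, -0.001], [0.997, 0.077, 0.001], [0.001, -0.001, -1.0]]
ft_force: [0.5, 0.2, -4.7]
opening: 23.5
```

arm_command(moves=[{"gripper":0,"translation":[-0.03,-0.016,0],"dr":[0,0,0]},{"gripper":0,"translation":[-0.053,-0.012,0],"dr":[0,0,0]},{"gripper":0,"translation":[-0.053,-0.012,0],"dr":[0,0,0]},{"gripper":0,"translation":[-0.053,-0.012,0],"dr":[0,0,0]},{"gripper":0,"translation":[-0.053,-0.012,0],"dr":[0,0,0]},{"gripper":0,"translation":[-0.053,-0.012,0],"dr":[0,0,0]},{"gripper":0,"translation":[-0.053,-0.012,0],"dr":[0,0,0]},{"gripper":0,"translation":[-0.053,-0.012,0],"dr":[0,0,0]},{"gripper":0,"translation":[-0.053,-0.012,0],"dr":[0,0,0]},{"gripper":0,"translation":[-0.053,-0.012,0],"dr":[0,0,0]}])

```text
time_s: 8.05
tcp_pos: [476.9, -150.3, 468.7]
eef_rot: [[-0.077, 0.997, 0.0], [0.997, 0.077, 0.0], [0.0, 0.0, -1.0]]
ft_force: [0.6, -0.2, -3.7]
opening: 23.9
```

Run:
```python
from h import *
d=shot("wrist","wr4.png"); import pickle; pickle.dump(d,open("wr4.pkl","wb"))
s=monitor.sense();print(s["tcp_pos"],s["joints"],s["time_s"],s["opening"]);print(d["position"])
hsv=cv2.cvtColor(d["bgr"],cv2.COLOR_BGR2HSV)
for nm,lo,hi,z in(("orange",(5,140,70),(15,255,255),80),("blue",(105,120,40),(125,255,255),60),("red",(0,150,40),(4,255,255),26),("red2",(174,150,40),(180,255,255),26)):
    m=cv2.inRange(hsv,lo,hi); n,l,st,c=cv2.connectedComponentsWithStats(m)
    for i in range(1,n):
        if st[i,4]>50: print(nm,st[i],c[i],onz(d,*c[i],z))
```

```text
[ 476.8942 -150.311   468.6394] [-0.4363  0.13    0.6904  1.9198 -0.0917  1.123   0.3666] 8.1 23.606850980308458
[471.5687 -84.3719 448.6071]
orange [310 132  22  21 287] [320.669  143.0523] [ 473.5525 -112.7181   80.    ]
blue [ 519    0   38   60 1376] [536.6032  28.5923] [689.2233  20.8927  60.    ]
blue [ 291  111   59   60 2054] [320.8374 139.9143] [ 473.5798 -110.7602   60.    ]
blue [257 244  14  14 122] [263.5164 250.9836] [ 414.1053 -249.6012   60.    ]
blue [279 329  18  40 524] [289.1336 351.7767] [ 453.1015 -389.8689   60.    ]
blue [346 329  18  40 531] [352.8908 351.8625] [ 537.2839 -383.4864   60.    ]
```

View pics/wr4.png

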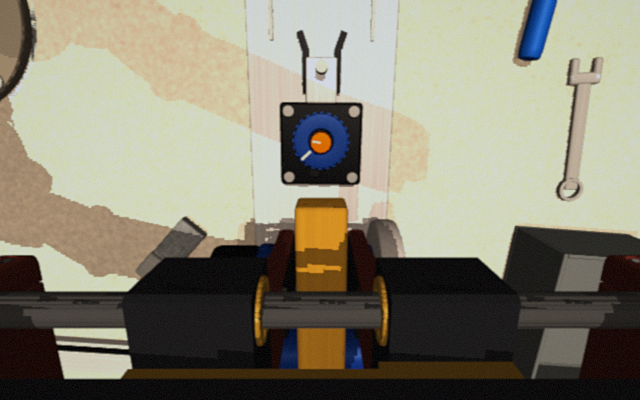

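Run:
```python
import pickle
from h import *
d=pickle.load(open("wr4.pkl","rb"))
cv2.imwrite("pics/wr4z.png",cv2.resize(d["bgr"][0:200,225:415],None,fx=4,fy=3,interpolation=cv2.INTER_CUBIC)[:600])
cv2.imwrite("pics/wr4z.png",cv2.resize(d["bgr"][0:200,225:415],None,fx=3,fy=3,interpolation=cv2.INTER_CUBIC)[:600])
g=cv2.cvtColor(d["bgr"],cv2.COLOR_BGR2GRAY)
# rails: dark columns in rows 60..95
for v in(60,65,80,90,95): print(v,np.where(g[v,290:355]<60)[0]+290)
m=(g<60).astype(np.uint8); 
n,l,st,c=cv2.connectedComponentsWithStats(m)
print([ (st[i],c[i]) for i in range(1,n) if st[i,4]>300])
```

```text
60 [303 304 338 339]
65 [303 304 338 339]
80 [303 304 305 337 338 339]
90 [303 304 305 337 338]
95 []
[(array([  0,   0,  34, 100, 841], dtype=int32), array([21.2426, 49.5922])), (array([518,   0,  24,  61, 570], dtype=int32), array([528.7404,  31.4895])), (array([ 280,  103,   82,   82, 5036], dtype=int32), array([320.6863, 144.6622])), (array([    0,   221,   640,   179, 75123], dtype=int32), array([339.8592, 326.847 ]))]
```

View pics/wr4z.png

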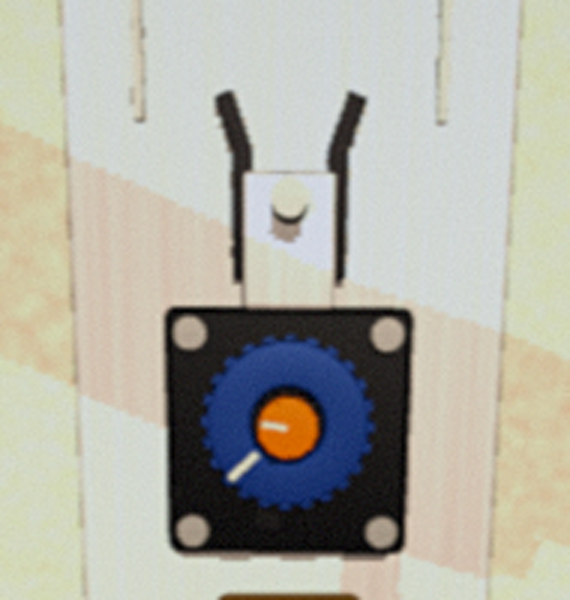

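Run:
```python
import pickle
from h import *
d=pickle.load(open("wr4.pkl","rb"))
q=[(189,333),(387,335),(381,532),(192,531)]
P=np.array([onz(d,225+u/3,v/3,51) for u,v in q]);print(P,P.mean(0))
a=P[0]+P[1]-P[2]-P[3];print("dir deg from screws y",np.degrees(np.arctan2(a[1],a[0]))); b=P[1]+P[2]-P[0]-P[3];print(np.degrees(np.arctan2(b[1],b[0]))+90)
sl=onz(d,225+289/3,197/3,76);kn=onz(d,225+287/3,427/3,80);print("sleeve",sl,"knob",kn, sl-kn,np.hypot(*(sl-kn)[:2]))
for pts,z in(([(69,60),(82,500)],8),([(519,60),(496,500)],8)):
    p,r=[onz(d,225+u/3,v/3,z) for u,v in pts]; e=p-r; print("edge",p,r,np.degrees(np.arctan2(e[1],e[0])))
print("rail mid",onz(d,321,60,18),onz(d,321,90,18))
print("rail mouth",onz(d,225+224/3,94/3,18),onz(d,225+356/3,96/3,18))
```

```text
[[ 434.1908  -82.1457   51.    ]
 [ 508.5299  -77.1098   51.    ]
 [ 513.7557 -152.0546   51.    ]
 [ 439.4267 -157.4159   51.    ]] [ 473.9758 -117.1815   51.    ]
dir deg from screws y 93.98393452290343
94.0004721968798
sleeve [468.2029 -34.763   76.    ] knob [ 473.4914 -111.9605   80.    ] [-5.2884 77.1975 -4.    ] 77.37844348067186
edge [377.6709  17.8099   8.    ] [ 387.6557 -155.4027    8.    ] 93.29916831569307
edge [553.6096  31.4644   8.    ] [ 566.6397 -141.527     8.    ] 94.30749979465226
rail mid [466.8002 -20.8211  18.    ] [469.4106 -54.4612  18.    ]
rail mouth [439.7657   8.1731  18.    ] [490.6448  11.4117  18.    ]
```

```bash
cat >> h.py <<'E'
K0=np.array([473.5,-112.0]); YA=np.radians(94.0)
yh=np.array([np.cos(YA),np.sin(YA)]); xh=np.array([yh[1],-yh[0]])
def saw(x,y,z): return np.r_[K0+x*xh+y*yh,z]
def tosaw(p): q=np.array(p)[:2]-K0; return np.r_[q@xh,q@yh,np.array(p)[2:]]
E
python3 - <<'E'
import pickle
from h import *
d=pickle.load(open("wr4.pkl","rb"))
cv2.imwrite("pics/wr4b.png",cv2.resize(d["bgr"][190:290,260:380],None,fx=6,fy=6,interpolation=cv2.INTER_CUBIC))
hsv=cv2.cvtColor(d["bgr"],cv2.COLOR_BGR2HSV)
print(hsv[194:215,320])
t=np.array([476.89,-150.31]); zt=468.6-164.7
tx=np.array([-.077,.997]);ty=np.array([.997,.077])
for v,z in((206,zt),(198,zt-20)):
    for u in (296,321,346):
        q=onz(d,u,v,z)[:2]-t; print(v,u,q@tx,q@ty)
goal(saw(0,213,300),YA)
E
```

```text
[[ 45  14 220]
 [ 45  12 218]
 [ 43  17 214]
 [ 24  36 182]
 [ 16 113 115]
 [ 17 233  94]
 [ 18 220  96]
 [ 17 210 103]
 [ 16 214  99]
 [ 18 216  99]
 [ 18 215 103]
 [ 17 210 103]
 [ 18 215 114]
 [ 17 212 154]
 [ 18 208 186]
 [ 18 215 203]
 [ 19 217 206]
 [ 18 215 212]
 [ 18 218 214]
 [ 19 210 213]
 [ 19 220 211]]
206 296 27.631419376341352 -11.151846392327956
206 321 27.634344350202948 -0.1595016416055714
206 346 27.637269418798507 10.833199128890168
198 296 26.426060413268793 -12.589272593407197
198 321 26.429436295134934 -0.15152034649137877
198 346 26.43281228569366 12.286632356313579
from [ 476.8942 -150.311   468.6394] trans(m) [0.2515 0.0011 0.1686] dr [-0.    -0.     0.007] t 8.1
```

View pics/wr4b.png

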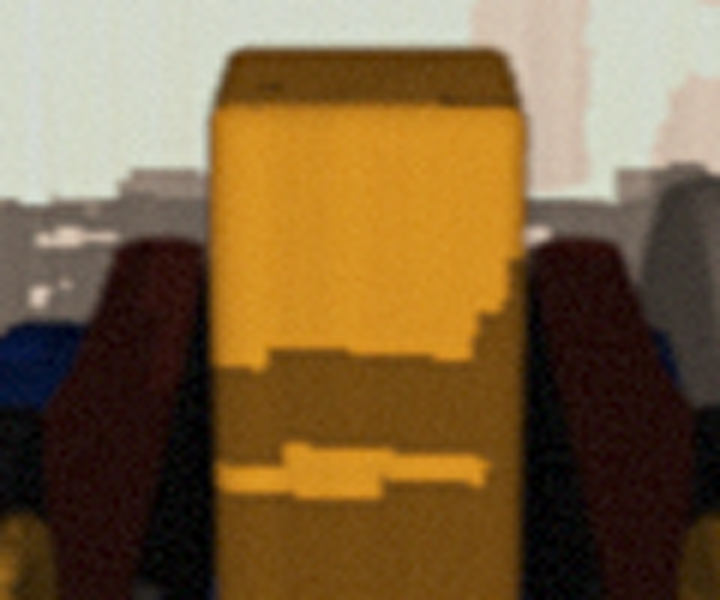

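arm_command(moves=[{"gripper":0,"translation":[0.04,0,0],"dr":[0,0,0]},{"gripper":0,"translation":[0.09,0,0.02],"dr":[0,0,0]},{"gripper":0,"translation":[0.14,0,0.05],"dr":[0,0,0.007]},{"gripper":0,"translation":[0.19,0.001,0.08],"dr":[0,0,0.007]},{"gripper":0,"translation":[0.235,0.001,0.12],"dr":[0,0,0.007]},{"gripper":0,"translation":[0.2515,0.001,0.17],"dr":[0,0,0.007]},{"gripper":0,"translation":[0.2515,0.001,0.22],"dr":[0,0,0.007]},{"gripper":0,"translation":[0.2515,0.001,0.25],"dr":[0,0,0.007]},{"gripper":0,"translation":[0.2515,0.001,0.264],"dr":[0,0,0.007]},{"gripper":0,"translation":[0.2515,0.001,0.264],"dr":[0,0,0.007]}])

```text
time_s: 9.35
tcp_pos: [458.8, 100.5, 204.5]
eef_rot: [[-0.07, 0.998, -0.001], [0.998, 0.07, -0.0], [-0.0, -0.001, -1.0]]
ft_force: [-0.4, -0.2, -3.5]
opening: 23.8
```

Run:
```python
from h import *
d=shot("side","w5.png",(230,170,370,270),5.7); e=shot("wrist","wr5.png"); shot("scene","s5.png",(230,130,370,230),5.7)
s=monitor.sense();print(tosaw(s["tcp_pos"]),s["ft_force"],s["moment"]);goal(saw(0,213,193.7),YA)
```

```text
[  0.6947 213.1499 205.8485] [-0.2818  1.7737 -3.7231] [0.0574 0.0141 0.0097]
from [459.3244 100.6791 205.8485] trans(m) [-0.0002 -0.0007  0.0121] dr [ 0.0024 -0.0009 -0.0001] t 9.5
```

View pics/w5.png

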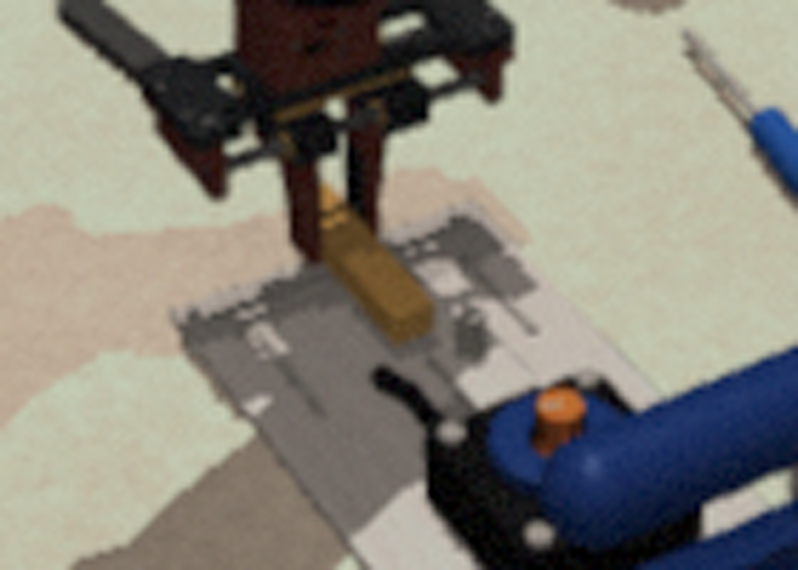

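View pics/s5.png

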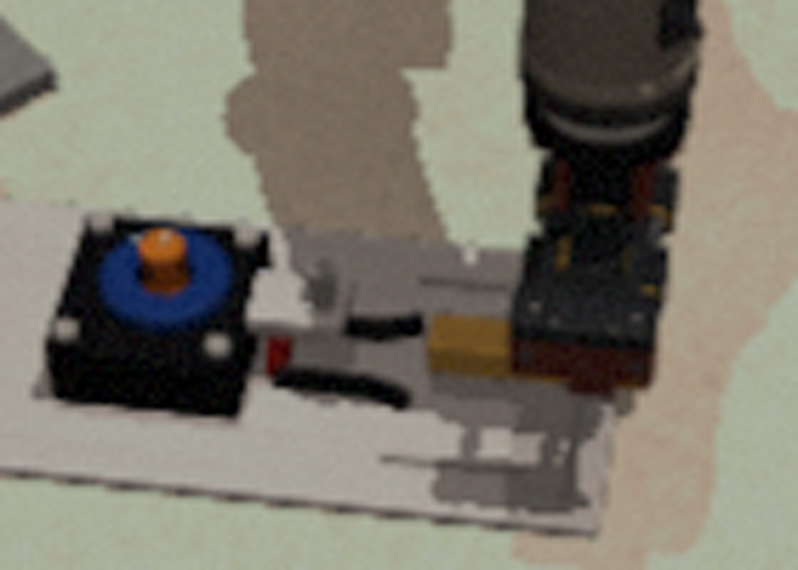

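arm_command(moves=[{"gripper":0,"translation":[0,0,0.006],"dr":[0,0,0]},{"gripper":0,"translation":[0,0,0.0113],"dr":[0,0,0]},{"gripper":0,"translation":[0,0,0.0113],"dr":[0,0,0]},{"gripper":0,"translation":[-0.008,0,0.0113],"dr":[0,0,0]},{"gripper":0,"translation":[-0.016,0,0.0113],"dr":[0,0,0]},{"gripper":0,"translation":[-0.024,0,0.0113],"dr":[0,0,0]},{"gripper":0,"translation":[-0.032,0,0.0113],"dr":[0,0,0]},{"gripper":0,"translation":[-0.04,0,0.0113],"dr":[0,0,0]},{"gripper":0,"translation":[-0.048,0,0.0113],"dr":[0,0,0]},{"gripper":0,"translation":[-0.048,0,0.0113],"dr":[0,0,0]}])

```text
time_s: 10.75
tcp_pos: [461.9, 51.7, 193.3]
eef_rot: [[-0.068, 0.998, 0.0], [0.998, 0.068, -0.001], [-0.001, -0.0, -1.0]]
ft_force: [0.3, -0.8, -2.1]
opening: 23.6
```

Run:
```python
from h import *
shot("side","w6.png",(230,170,370,270),5.7); shot("scene","s6.png",(230,130,370,230),5.7)
s=monitor.sense();print(tosaw(s["tcp_pos"]),s["ft_force"],s["moment"],s["opening"])
```

```text
[ -0.1277 164.7338 193.3195] [-0.0471 -0.6611 -2.2039] [-0.3952  0.0668 -0.0354] 23.54961735678101
```

View pics/w6.png

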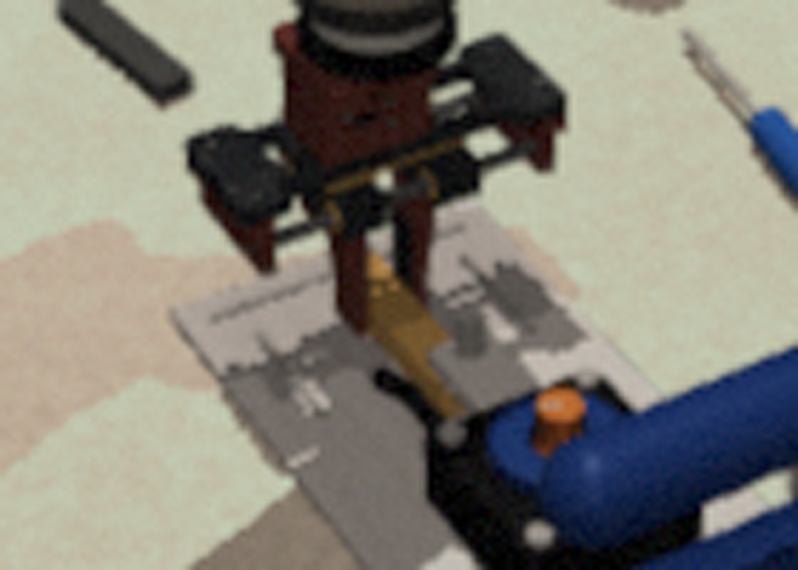

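View pics/s6.png

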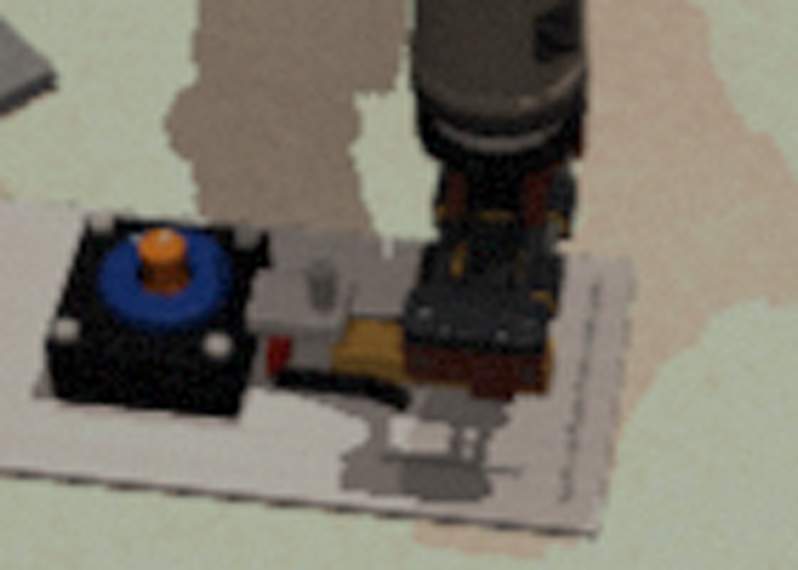

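arm_command(moves=[{"gripper":0,"translation":[-0.005,0,0],"dr":[0,0,0]},{"gripper":0,"translation":[-0.01,0,0],"dr":[0,0,0]},{"gripper":0,"translation":[-0.015,0,0],"dr":[0,0,0]},{"gripper":0,"translation":[-0.018,0,0],"dr":[0,0,0]},{"gripper":0,"translation":[-0.02,0,0],"dr":[0,0,0]},{"gripper":0,"translation":[-0.021,0,0],"dr":[0,0,0]},{"gripper":0,"translation":[-0.022,0,0],"dr":[0,0,0]},{"gripper":0,"translation":[-0.0225,0,0],"dr":[0,0,0]},{"gripper":0,"translation":[-0.0225,0,0],"dr":[0,0,0]},{"gripper":0,"translation":[-0.0225,0,0],"dr":[0,0,0]}])

```text
time_s: 12.1
tcp_pos: [463.5, 30.3, 193.3]
eef_rot: [[-0.07, 0.998, -0.0], [0.998, 0.07, -0.0], [-0.0, -0.0, -1.0]]
ft_force: [-0.7, 0.5, -1.1]
opening: 24.1
```

Run:
```python
from h import *
shot("scene","s7.png",(230,130,370,230),5.7)
s=monitor.sense();print(tosaw(s["tcp_pos"]),s["ft_force"],s["moment"],s["opening"])
```

```text
[ -0.0377 142.6105 193.3434] [ 0.3532  0.877  -1.0168] [0.0879 0.0559 0.0385] 23.553725742821292
```

View pics/s7.png

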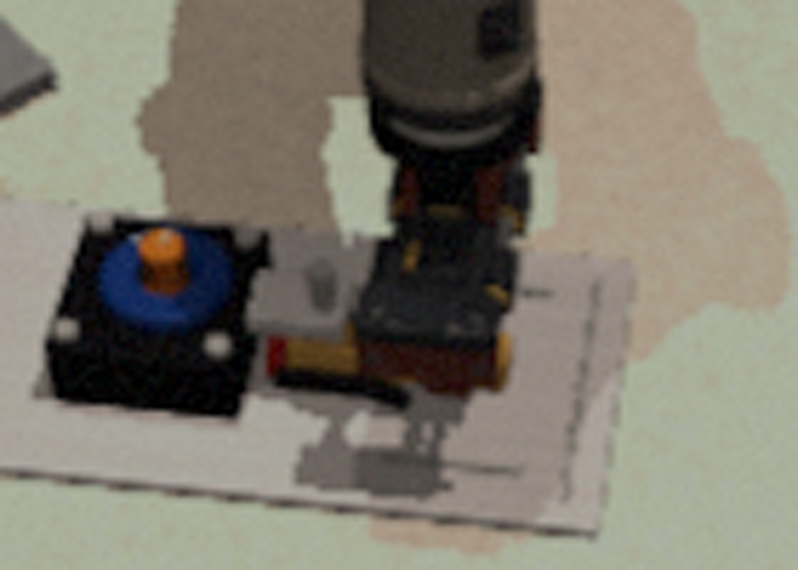

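arm_command(moves=[{"gripper":0,"translation":[-0.0005,0,0],"dr":[0,0,0]},{"gripper":0,"translation":[-0.001,0,0],"dr":[0,0,0]},{"gripper":0,"translation":[-0.0015,0,0],"dr":[0,0,0]},{"gripper":0,"translation":[-0.002,0,0],"dr":[0,0,0]},{"gripper":0,"translation":[-0.002,0,0],"dr":[0,0,0]},{"gripper":0,"translation":[-0.002,0,0],"dr":[0,0,0]},{"gripper":0,"translation":[-0.002,0,0],"dr":[0,0,0]},{"gripper":0,"translation":[-0.002,0,0],"dr":[0,0,0]},{"gripper":0,"translation":[-0.002,0,0],"dr":[0,0,0]},{"gripper":0,"translation":[-0.002,0,0],"dr":[0,0,0]}])

```text
time_s: 13.4
tcp_pos: [463.6, 29.8, 193.4]
eef_rot: [[-0.072, 0.997, -0.001], [0.997, 0.072, 0.002], [0.002, -0.0, -1.0]]
ft_force: [-1.9, 8.0, -0.5]
opening: 23.7
```

Run:
```python
from h import *
s=monitor.sense();print(tosaw(s["tcp_pos"]),s["ft_force"],s["moment"],s["opening"])
```

```text
[ -0.0053 142.1663 193.3741] [-1.9469  8.0069 -0.4957] [ 1.5619  0.287  -0.0476] 23.70456522021425
```

arm_command(moves=[{"gripper":0.6,"translation":[0,0,0],"dr":[0,0,0]},{"gripper":0.6,"translation":[0,0,0],"dr":[0,0,0]},{"gripper":0.6,"translation":[0,0,0],"dr":[0,0,0]},{"gripper":0.6,"translation":[0,0,0],"dr":[0,0,0]},{"gripper":0.6,"translation":[0,0,-0.01],"dr":[0,0,0]},{"gripper":0.6,"translation":[0,0,-0.03],"dr":[0,0,0]},{"gripper":0.6,"translation":[0,0,-0.06],"dr":[0,0,0]},{"gripper":0.6,"translation":[0,0,-0.1],"dr":[0,0,0]},{"gripper":0.6,"translation":[-0.04,0,-0.12],"dr":[0,0,0]},{"gripper":0.6,"translation":[-0.08,0,-0.12],"dr":[0,0,-0.1]}])

```text
time_s: 14.65
tcp_pos: [469.9, -52.2, 315.7]
eef_rot: [[-0.173, 0.985, 0.004], [0.985, 0.173, 0.001], [0.0, 0.004, -1.0]]
ft_force: [-1.0, -0.5, -0.6]
opening: 52.8
```

Run:
```python
from h import *
d=shot("wrist","wr8.png");import pickle; pickle.dump(d,open("wr8.pkl","wb"))
s=monitor.sense();print(tosaw(s["tcp_pos"]),s["ft_force"],s["moment"],s["opening"])
for nm,lo,hi,z in(("orange",(5,140,70),(15,255,255),80),("brass",(16,110,60),(24,255,255),28)):
    m=cv2.inRange(cv2.cvtColor(d["bgr"],cv2.COLOR_BGR2HSV),lo,hi); cs,_=cv2.findContours(m,0,2)
    for c in cs:
        if cv2.contourArea(c)>100:
            bx=cv2.boxPoints(cv2.minAreaRect(c)); print(nm,bx.tolist(),[tosaw(onz(d,*p,z)) for p in bx])
goal(saw(0,0,290),YA+0.5)
```

```text
[ -0.4673  54.4493 315.3513] [ 0.2157 -4.2596 -1.2301] [-0.302   0.0563  0.0087] 52.43737212697196
orange [[299.0, 272.0], [320.0, 272.0], [320.0, 291.0], [299.0, 291.0]] [array([-9.6489, 20.3893, 80.    ]), array([ 4.7418, 21.8674, 80.    ]), array([ 6.2419,  7.4862, 80.    ]), array([-8.3658,  5.9905, 80.    ])]
brass [[442.8811340332031, 277.0688171386719], [457.1042175292969, 276.1935729980469], [461.3107604980469, 344.5500793457031], [447.0876770019531, 345.4253234863281]] [array([113.1008,   2.911 ,  28.    ]), array([125.131,   4.972,  28.   ]), array([142.6187, -61.3838,  28.    ]), array([129.9144, -63.5948,  28.    ])]
brass [[178.56768798828125, 343.7423400878906], [187.76419067382812, 274.7685241699219], [209.11788940429688, 277.6156921386719], [199.92138671875, 346.5895080566406]] [array([-112.3983,  -86.4075,   28.    ]), array([-104.7977,  -17.2897,   28.    ]), array([-86.5914, -18.0969,  28.    ]), array([-93.1768, -87.4467,  28.    ])]
brass [[304.9268493652344, 166.65855407714844], [317.0122375488281, 57.89025115966797], [348.2927551269531, 61.36585998535156], [336.2073669433594, 170.1341552734375]] [array([-13.7849,  85.6806,  28.    ]), array([-12.4305, 166.3883,  28.    ]), array([ 10.6678, 166.4361,  28.    ]), array([11.1219, 85.4944, 28.    ])]
from [469.2356 -57.716  315.3513] trans(m) [-0.0541 -0.0052  0.0255] dr [ 0.0029  0.0032 -0.3974] t 14.7
```

View pics/wr8.png

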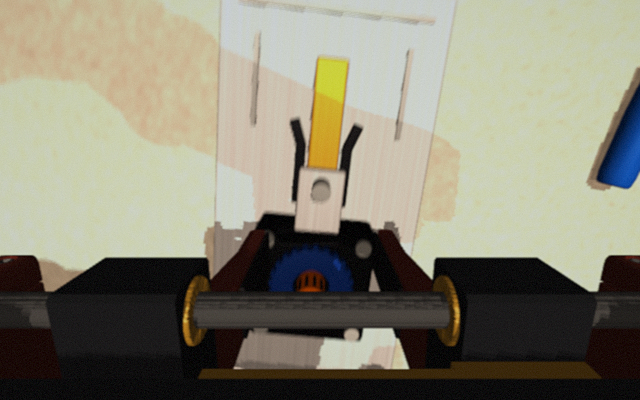

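arm_command(moves=[{"gripper":0.6,"translation":[-0.02,-0.002,0],"dr":[0,0,-0.1]},{"gripper":0.6,"translation":[-0.04,-0.004,0],"dr":[0,0,-0.2]},{"gripper":0.6,"translation":[-0.0597,-0.006,0],"dr":[0,0,-0.3]},{"gripper":0.6,"translation":[-0.0597,-0.006,0],"dr":[0,0,-0.4]},{"gripper":0.6,"translation":[-0.0597,-0.006,0],"dr":[0,0,-0.4]},{"gripper":0.6,"translation":[-0.0597,-0.006,0],"dr":[0,0,-0.4]},{"gripper":0.6,"translation":[-0.0597,-0.006,0],"dr":[0,0,-0.4]},{"gripper":0.6,"translation":[-0.0597,-0.006,0],"dr":[0,0,-0.4]},{"gripper":0.6,"translation":[-0.0597,-0.006,0],"dr":[0,0,-0.4]},{"gripper":0.6,"translation":[-0.0597,-0.006,0],"dr":[0,0,-0.4]}])

```text
time_s: 15.95
tcp_pos: [473.4, -111.4, 313.3]
eef_rot: [[-0.54, 0.842, -0.0], [0.842, 0.54, -0.0], [0.0, -0.0, -1.0]]
ft_force: [0.2, 0.1, -0.3]
opening: 52.9
```

Run:
```python
from h import *
d=shot("wrist","wr9.png");import pickle; pickle.dump(d,open("wr9.pkl","wb"))
s=monitor.sense();print(tosaw(s["tcp_pos"]),s["ft_force"],s["moment"],s["opening"],s["joints"])
for nm,lo,hi,z in(("brass",(16,110,60),(24,255,255),28),):
    m=cv2.inRange(cv2.cvtColor(d["bgr"],cv2.COLOR_BGR2HSV),lo,hi); cs,_=cv2.findContours(m,0,2)
    for c in cs:
        if cv2.contourArea(c)>100:
            bx=cv2.boxPoints(cv2.minAreaRect(c)); print(nm,bx.tolist(),[tosaw(onz(d,*p,z)) for p in bx])
goal(saw(0,0,247),YA+0.5)
```

```text
[ -0.0377   0.6355 313.3192] [ 0.2795 -1.1858  0.7121] [-0.049   0.0435 -0.042 ] 52.70700959596783 [-0.2353  0.301   0.4019  2.1063 -0.1684  0.7642  0.8424]
brass [[199.0, 362.0], [599.0, 362.0], [599.0, 377.0], [199.0, 377.0]] [array([ -25.0815, -185.7495,   28.    ]), array([295.0504, -10.795 ,  28.    ]), array([305.6768, -23.4713,  28.    ]), array([ -18.5473, -200.6489,   28.    ])]
brass [[433.361328125, 276.54559326171875], [458.01446533203125, 275.28131103515625], [461.5672607421875, 344.5606689453125], [436.91412353515625, 345.824951171875]] [array([115.56  , -11.9081,  28.    ]), array([133.3053,  -0.8688,  28.    ]), array([174.5772, -55.7274,  28.    ]), array([155.8541, -67.4559,  28.    ])]
brass [[178.6930694580078, 344.0693359375], [185.6633758544922, 274.3663330078125], [210.2178192138672, 276.82177734375], [203.2475128173828, 346.5247802734375]] [array([ -48.6784, -177.1686,   28.    ]), array([ -70.1247, -111.1234,   28.    ]), array([ -50.9007, -103.2084,   28.    ]), array([ -28.299 , -168.9336,   28.    ])]
brass [[365.3912353515625, 87.40464782714844], [408.3912353515625, -3.595355987548828], [416.0, 0.0], [373.0, 91.0]] [array([-12.9199,  92.2601,  28.    ]), array([-17.267 , 158.7021,  28.    ]), array([-11.3948, 159.3496,  28.    ]), array([-6.6716, 92.7837, 28.    ])]
from [ 473.4181 -111.3687  313.3192] trans(m) [-0.0006 -0.0003  0.0663] dr [-0.0001 -0.0001  0.0002] t 16.0
```

View pics/wr9.png

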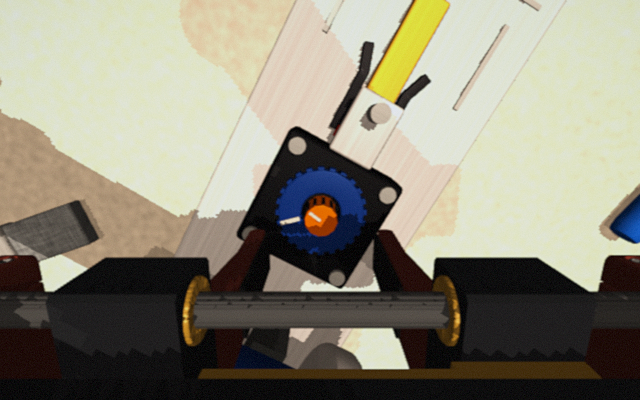

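Run:
```python
from h import *
import pickle; d=pickle.load(open("wr9.pkl","rb"))
m=cv2.inRange(cv2.cvtColor(d["bgr"],cv2.COLOR_BGR2HSV),(5,140,150),(15,255,255))
n,l,st,c=cv2.connectedComponentsWithStats(m)
for i in range(1,n):
    if st[i,4]>50: print(st[i],c[i],tosaw(onz(d,*c[i],80)))
print(tosaw(onz(d,321,219,80)))
e=shot("scene","s9.png",(230,130,370,230),5.7); print([proj(e,saw(x,y,28)) for x,y in((12,170),(-12,170),(12,105))])
print([ (proj(e,saw(x,y,28))-[230,130])*5.7 for x,y in((12,170),(-12,170),(12,105))])
```

```text
[305 205  32  23 445] [318.8629 215.7326] [-2.8823  2.406  80.    ]
[-0.5884  1.1201 80.    ]
[array([318.5838, 194.8251]), array([319.6827, 188.5423]), array([295.6681, 192.5092])]
[array([504.9274, 369.5033]), array([511.1915, 333.6913]), array([374.3079, 356.3023])]
```

View pics/s9.png

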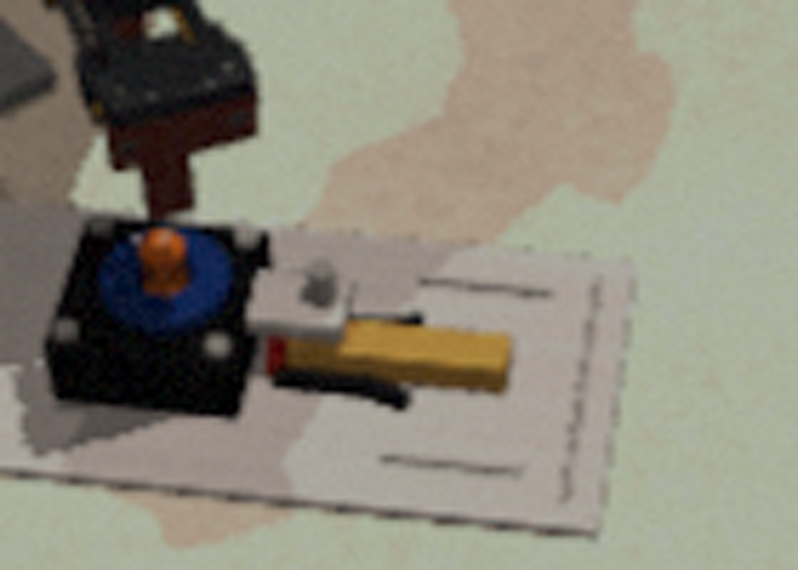

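arm_command(moves=[{"gripper":0.6,"translation":[0,0,0.025],"dr":[0,0,0]},{"gripper":0.6,"translation":[0,0,0.045],"dr":[0,0,0]},{"gripper":0.6,"translation":[0,0,0.06],"dr":[0,0,0]},{"gripper":0.6,"translation":[0,0,0.066],"dr":[0,0,0]},{"gripper":0.6,"translation":[0,0,0.066],"dr":[0,0,0]},{"gripper":0,"translation":[0,0,0.066],"dr":[0,0,0]},{"gripper":0,"translation":[0,0,0.066],"dr":[0,0,0]},{"gripper":0,"translation":[0,0,0.066],"dr":[0,0,0]},{"gripper":0,"translation":[0,0,0.066],"dr":[0,0,0]},{"gripper":0,"translation":[0,0,0.066],"dr":[0,0,0]}])

```text
time_s: 17.3
tcp_pos: [473.3, -111.5, 247.6]
eef_rot: [[-0.54, 0.842, -0.0], [0.842, 0.54, 0.0], [0.0, -0.0, -1.0]]
ft_force: [-2.0, 0.5, 5.3]
opening: 21.5
```

```bash
cat > st.py <<'E'
from h import *
s=monitor.sense();R=s["eef_rot"];print("pos",tosaw(s["tcp_pos"]),"F",s["ft_force"],"M",s["moment"],"op",s["opening"],"yaw",np.arctan2(R[1,0],R[0,0])-YA,"q7",s["joints"][6],"t",s["time_s"])
E
python3 st.py
```

```text
pos [ -0.1217   0.4785 247.5831] F [-2.0085  0.4909  5.3491] M [-0.1428  0.4436  0.0382] op 21.47992956374159 yaw 0.5000475185110531 q7 0.9099922161987742 t 17.3
```

```bash
python3 - <<'E'
from h import *
shot("scene","s10.png",(220,110,320,190),8);shot("side","w10.png",(290,190,370,260),8)
E
python3 st.py
```

```text
pos [ -0.1075   0.4599 247.5565] F [-1.2832 -0.3434  6.0224] M [-0.1154  0.4785 -0.0165] op 21.037631633009468 yaw 0.5000196595492423 q7 0.9100150628458127 t 17.4
```

View pics/s10.png

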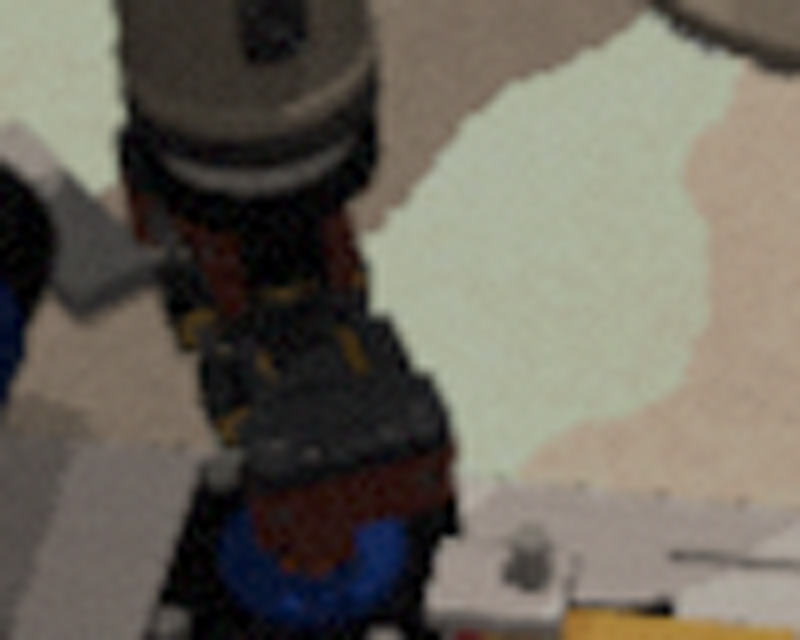

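View pics/w10.png

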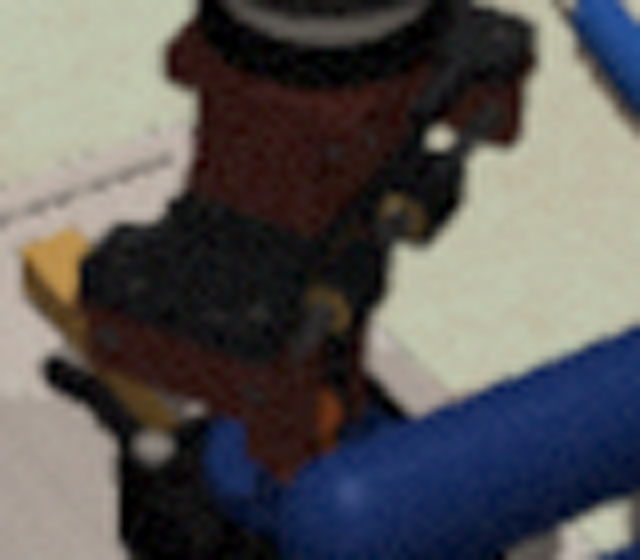

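arm_command(moves=[{"gripper":0,"translation":[0,0,-0.0007],"dr":[0,0,0.03]},{"gripper":0,"translation":[0,0,-0.0007],"dr":[0,0,0.08]},{"gripper":0,"translation":[0,0,-0.0007],"dr":[0,0,0.14]},{"gripper":0,"translation":[0,0,-0.0007],"dr":[0,0,0.2]},{"gripper":0,"translation":[0,0,-0.0007],"dr":[0,0,0.26]},{"gripper":0,"translation":[0,0,-0.0007],"dr":[0,0,0.32]},{"gripper":0,"translation":[0,0,-0.0007],"dr":[0,0,0.38]},{"gripper":0,"translation":[0,0,-0.0007],"dr":[0,0,0.44]},{"gripper":0,"translation":[0,0,-0.0007],"dr":[0,0,0.48]},{"gripper":0,"translation":[0,0,-0.0007],"dr":[0,0,0.5]}])

```text
time_s: 18.65
tcp_pos: [473.5, -111.4, 247.7]
eef_rot: [[-0.069, 0.998, 0.0], [0.998, 0.069, -0.001], [-0.001, 0.0, -1.0]]
ft_force: [2.1, -2.2, -8.1]
opening: 21.3
```

```bash
python3 st.py
python3 - <<'E'
from h import *
shot("wrist","wr11.png")
E
python3 st.py
```

```text
pos [  0.0322   0.6465 247.7334] F [ 2.1052 -2.222  -8.1439] M [-0.4578 -0.5726  0.1658] op 21.313872059348938 yaw -0.0006077952472114401 q7 0.5065013390951612 t 18.65
pos [ -0.0008   0.6379 247.7127] F [ 2.1127 -3.0539 -9.4075] M [-0.4911 -0.5545  0.1242] op 21.29142938255586 yaw -0.0012225032619881393 q7 0.5060313287852144 t 18.7
```

View pics/wr11.png

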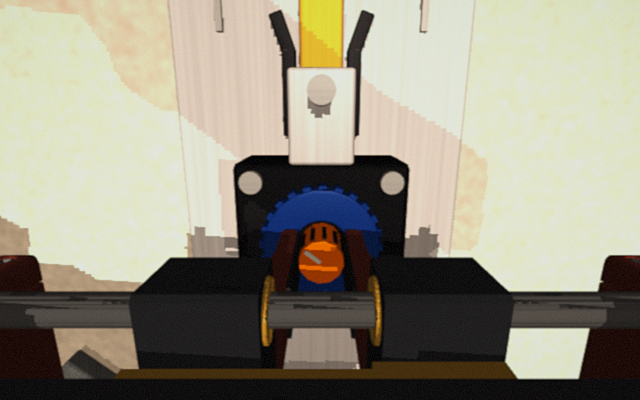

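arm_command(moves=[{"gripper":0,"translation":[0,0,0.0004],"dr":[0,0,0.02]},{"gripper":0,"translation":[0,0,0.0004],"dr":[0,0,0.04]},{"gripper":0,"translation":[0,0,0.0004],"dr":[0,0,0.06]},{"gripper":0,"translation":[0,0,0.0004],"dr":[0,0,0.08]},{"gripper":0,"translation":[0,0,0.0004],"dr":[0,0,0.1]},{"gripper":0,"translation":[0,0,0.0004],"dr":[0,0,0.1]},{"gripper":0,"translation":[0,0,0.0004],"dr":[0,0,0.1]},{"gripper":0,"translation":[0,0,0.0004],"dr":[0,0,0.1]},{"gripper":0,"translation":[0,0,0.0004],"dr":[0,0,0.1]},{"gripper":0,"translation":[0,0,0.0004],"dr":[0,0,0.1]}])

```text
time_s: 19.95
tcp_pos: [473.5, -111.5, 247.7]
eef_rot: [[0.03, 1.0, 0.0], [1.0, -0.03, -0.0], [-0.0, 0.0, -1.0]]
ft_force: [2.3, -2.7, -5.1]
opening: 21.2
```

```bash
cat > av.py <<'E'
from h import *
L=[]
for i in range(8):
    s=monitor.sense();L.append(np.r_[s["ft_force"],s["moment"]]); vision.read_camera("wrist")
L=np.array(L);print("mean",L.mean(0),"sem",L.std(0)/8**.5); print(L[:,5])
E
python3 av.py; python3 st.py
```

```text
mean [ 2.1701 -2.3674 -4.7843 -0.5857 -0.4279  0.1207] sem [0.2223 0.1155 0.1067 0.0095 0.0112 0.006 ]
[0.0958 0.1186 0.1158 0.1162 0.1327 0.1467 0.1405 0.0992]
pos [  0.0111   0.543  247.6826] F [ 2.7678 -2.7384 -4.0717] M [-0.5899 -0.4166  0.0914] op 21.213124008500674 yaw -0.09989641442670405 q7 0.4284780284819204 t 20.35
```

arm_command(moves=[{"gripper":0,"translation":[0,0,0],"dr":[0,0,0.02]},{"gripper":0,"translation":[0,0,0],"dr":[0,0,0.04]},{"gripper":0,"translation":[0,0,0],"dr":[0,0,0.06]},{"gripper":0,"translation":[0,0,0],"dr":[0,0,0.08]},{"gripper":0,"translation":[0,0,0],"dr":[0,0,0.1]},{"gripper":0,"translation":[0,0,0],"dr":[0,0,0.1]},{"gripper":0,"translation":[0,0,0],"dr":[0,0,0.1]},{"gripper":0,"translation":[0,0,0],"dr":[0,0,0.1]},{"gripper":0,"translation":[0,0,0],"dr":[0,0,0.1]},{"gripper":0,"translation":[0,0,0],"dr":[0,0,0.1]}])

```text
time_s: 21.6
tcp_pos: [473.5, -111.4, 247.7]
eef_rot: [[0.13, 0.992, 0.0], [0.992, -0.13, -0.0], [-0.0, 0.0, -1.0]]
ft_force: [2.7, -3.0, -4.8]
opening: 21.1
```

```bash
python3 av.py; python3 st.py
```

```text
mean [ 3.0514 -3.1486 -4.1679 -0.7602 -0.6966  0.1212] sem [0.1275 0.1835 0.1251 0.012  0.0097 0.008 ]
[0.1066 0.1084 0.125  0.1163 0.0973 0.1031 0.1448 0.1679]
pos [  0.0441   0.5731 247.6881] F [ 3.4435 -2.2329 -3.6688] M [-0.7696 -0.7284  0.1366] op 21.076580514852356 yaw -0.19981829819954489 q7 0.34943841397127395 t 22.0
```

arm_command(moves=[{"gripper":0,"translation":[0,0,0],"dr":[0,0,0.02]},{"gripper":0,"translation":[0,0,0],"dr":[0,0,0.04]},{"gripper":0,"translation":[0,0,0],"dr":[0,0,0.06]},{"gripper":0,"translation":[0,0,0],"dr":[0,0,0.08]},{"gripper":0,"translation":[0,0,0],"dr":[0,0,0.1]},{"gripper":0,"translation":[0,0,0],"dr":[0,0,0.1]},{"gripper":0,"translation":[0,0,0],"dr":[0,0,0.1]},{"gripper":0,"translation":[0,0,0],"dr":[0,0,0.1]},{"gripper":0,"translation":[0,0,0],"dr":[0,0,0.1]},{"gripper":0,"translation":[0,0,0],"dr":[0,0,0.1]}])

```text
time_s: 23.25
tcp_pos: [473.5, -111.5, 247.7]
eef_rot: [[0.229, 0.973, 0.0], [0.973, -0.229, -0.0], [-0.0, 0.0, -1.0]]
ft_force: [3.1, -3.5, -4.7]
opening: 21.1
```

```bash
python3 av.py; python3 st.py
```

```text
mean [ 3.4205 -3.4214 -4.5084 -0.8484 -0.8316  0.1279] sem [0.1318 0.1596 0.1189 0.0137 0.0129 0.0122]
[0.162  0.13   0.132  0.1002 0.127  0.0968 0.0812 0.1939]
pos [  0.0514   0.5616 247.6985] F [ 4.5033 -2.5515 -3.5577] M [-0.8247 -0.8019  0.1066] op 21.24561141950732 yaw -0.3007142074857041 q7 0.2701246032388871 t 23.65
```

arm_command(moves=[{"gripper":0,"translation":[0,0,0],"dr":[0,0,0.02]},{"gripper":0,"translation":[0,0,0],"dr":[0,0,0.04]},{"gripper":0,"translation":[0,0,0],"dr":[0,0,0.06]},{"gripper":0,"translation":[0,0,0],"dr":[0,0,0.08]},{"gripper":0,"translation":[0,0,0],"dr":[0,0,0.1]},{"gripper":0,"translation":[0,0,0],"dr":[0,0,0.1]},{"gripper":0,"translation":[0,0,0],"dr":[0,0,0.1]},{"gripper":0,"translation":[0,0,0],"dr":[0,0,0.1]},{"gripper":0,"translation":[0,0,0],"dr":[0,0,0.1]},{"gripper":0,"translation":[0,0,0],"dr":[0,0,0.1]}])

```text
time_s: 24.9
tcp_pos: [473.5, -111.4, 247.7]
eef_rot: [[0.325, 0.946, 0.0], [0.946, -0.325, -0.0], [0.0, 0.0, -1.0]]
ft_force: [3.6, -4.4, -4.5]
opening: 21.2
```

```bash
python3 av.py; python3 st.py
```

```text
mean [ 3.8184 -3.5718 -4.3974 -0.8782 -0.851   0.1063] sem [0.1156 0.1216 0.0965 0.0097 0.0092 0.0092]
[0.108  0.1318 0.076  0.1488 0.0803 0.1195 0.113  0.0734]
pos [  0.0514   0.5414 247.6775] F [ 4.0996 -3.0732 -4.7262] M [-0.8776 -0.8278  0.1004] op 21.240002590758966 yaw -0.40071574565013846 q7 0.1917805730432317 t 25.3
```

arm_command(moves=[{"gripper":0,"translation":[0,0,0],"dr":[0,0,0.02]},{"gripper":0,"translation":[0,0,0],"dr":[0,0,0.04]},{"gripper":0,"translation":[0,0,0],"dr":[0,0,0.06]},{"gripper":0,"translation":[0,0,0],"dr":[0,0,0.08]},{"gripper":0,"translation":[0,0,0],"dr":[0,0,0.1]},{"gripper":0,"translation":[0,0,0],"dr":[0,0,0.1]},{"gripper":0,"translation":[0,0,0],"dr":[0,0,0.1]},{"gripper":0,"translation":[0,0,0],"dr":[0,0,0.1]},{"gripper":0,"translation":[0,0,0],"dr":[0,0,0.1]},{"gripper":0,"translation":[0,0,0],"dr":[0,0,0.1]}])

```text
time_s: 26.55
tcp_pos: [473.6, -111.5, 247.7]
eef_rot: [[0.418, 0.909, 0.0], [0.909, -0.418, -0.0], [0.0, 0.0, -1.0]]
ft_force: [3.8, -3.6, -4.7]
opening: 21.2
```

```bash
python3 av.py; python3 st.py
python3 - <<'E'
from h import *
shot("wrist","wr12.png")
E
```

```text
mean [ 3.6476 -3.4216 -4.584  -0.8921 -0.8512  0.1361] sem [0.2255 0.1179 0.1469 0.0113 0.0077 0.0125]
[0.1036 0.1467 0.1694 0.1824 0.1484 0.1578 0.1085 0.0716]
pos [  0.1028   0.5558 247.6911] F [ 3.9345 -4.7146 -4.0798] M [-0.8861 -0.8686  0.125 ] op 21.3817245451645 yaw -0.5006521512791777 q7 0.11372018786665362 t 26.95
```

View pics/wr12.png

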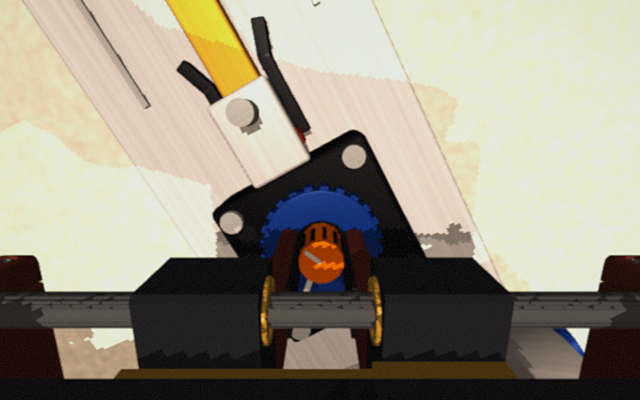

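arm_command(moves=[{"gripper":0.5,"translation":[0,0,0],"dr":[0,0,0]},{"gripper":0.5,"translation":[0,0,0],"dr":[0,0,0]},{"gripper":0.5,"translation":[0,0,0],"dr":[0,0,0]},{"gripper":0.5,"translation":[0,0,0],"dr":[0,0,-0.16]},{"gripper":0.5,"translation":[0,0,0],"dr":[0,0,-0.33]},{"gripper":0.5,"translation":[0,0,0],"dr":[0,0,-0.5]},{"gripper":0.5,"translation":[0,0,0],"dr":[0,0,-0.67]},{"gripper":0.5,"translation":[0,0,0],"dr":[0,0,-0.84]},{"gripper":0.5,"translation":[0,0,0],"dr":[0,0,-1.0]},{"gripper":0.5,"translation":[0,0,0],"dr":[0,0,-1.0]}])

```text
time_s: 28.25
tcp_pos: [473.2, -111.4, 247.6]
eef_rot: [[-0.538, 0.843, -0.0], [0.843, 0.538, 0.001], [0.001, 0.0, -1.0]]
ft_force: [1.1, 0.0, 0.8]
opening: 44.1
```

arm_command(moves=[{"gripper":0.5,"translation":[0,0,0],"dr":[0,0,0]},{"gripper":0,"translation":[0,0,0],"dr":[0,0,0]},{"gripper":0,"translation":[0,0,0],"dr":[0,0,0]},{"gripper":0,"translation":[0,0,0],"dr":[0,0,0]},{"gripper":0,"translation":[0,0,0],"dr":[0,0,0]},{"gripper":0,"translation":[0,0,0],"dr":[0,0,0]},{"gripper":0,"translation":[0,0,0],"dr":[0,0,0]},{"gripper":0,"translation":[0,0,0],"dr":[0,0,0]},{"gripper":0,"translation":[0,0,0],"dr":[0,0,0]},{"gripper":0,"translation":[0,0,0],"dr":[0,0,0]}])

```text
time_s: 29.5
tcp_pos: [473.3, -111.4, 247.6]
eef_rot: [[-0.54, 0.842, -0.0], [0.842, 0.54, 0.0], [0.0, -0.0, -1.0]]
ft_force: [-1.4, -1.1, 1.6]
opening: 21.3
```

```bash
python3 av.py; python3 st.py
python3 - <<'E'
from h import *
shot("wrist","wr13.png")
E
```

```text
mean [-1.8113 -0.0241  1.3302 -0.1231  0.4292 -0.0069] sem [0.1688 0.1545 0.1484 0.0089 0.0146 0.0094]
[-0.0161 -0.0191 -0.0295 -0.0313 -0.0386  0.0272  0.0247  0.0273]
pos [ -0.1533   0.5939 247.6092] F [-1.6988 -0.3786  1.1769] M [-0.0937  0.5114  0.0123] op 21.281956523143513 yaw 0.5001517647321654 q7 0.9081027762253003 t 29.9
```

View pics/wr13.png

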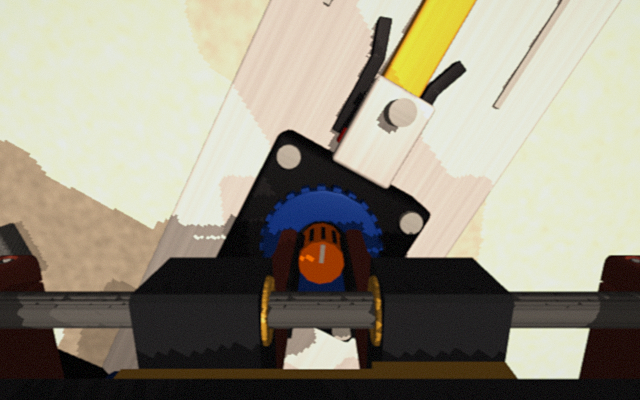

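arm_command(moves=[{"gripper":0,"translation":[0,0,0],"dr":[0,0,0.02]},{"gripper":0,"translation":[0,0,0],"dr":[0,0,0.04]},{"gripper":0,"translation":[0,0,0],"dr":[0,0,0.06]},{"gripper":0,"translation":[0,0,0],"dr":[0,0,0.08]},{"gripper":0,"translation":[0,0,0],"dr":[0,0,0.1]},{"gripper":0,"translation":[0,0,0],"dr":[0,0,0.1]},{"gripper":0,"translation":[0,0,0],"dr":[0,0,0.1]},{"gripper":0,"translation":[0,0,0],"dr":[0,0,0.1]},{"gripper":0,"translation":[0,0,0],"dr":[0,0,0.1]},{"gripper":0,"translation":[0,0,0],"dr":[0,0,0.1]}])

```text
time_s: 31.2
tcp_pos: [473.4, -111.4, 247.6]
eef_rot: [[-0.453, 0.892, -0.0], [0.892, 0.453, 0.0], [0.0, -0.0, -1.0]]
ft_force: [-2.3, -0.9, 1.6]
opening: 21.1
```

```bash
python3 av.py; python3 st.py
```

```text
mean [-2.97   -0.5838  1.3359 -0.1585  0.6888  0.1235] sem [0.1285 0.1511 0.0915 0.0081 0.0072 0.0076]
[0.161  0.1087 0.126  0.0913 0.1415 0.1395 0.1157 0.1046]
pos [ -0.0801   0.6065 247.6238] F [-2.1652 -0.3156  1.3667] M [-0.0787  0.7414  0.1113] op 21.01883627834922 yaw 0.4001720683882688 q7 0.8271392653660329 t 31.6
```

arm_command(moves=[{"gripper":0,"translation":[0,0,0],"dr":[0,0,0.02]},{"gripper":0,"translation":[0,0,0],"dr":[0,0,0.04]},{"gripper":0,"translation":[0,0,0],"dr":[0,0,0.06]},{"gripper":0,"translation":[0,0,0],"dr":[0,0,0.08]},{"gripper":0,"translation":[0,0,0],"dr":[0,0,0.1]},{"gripper":0,"translation":[0,0,0],"dr":[0,0,0.1]},{"gripper":0,"translation":[0,0,0],"dr":[0,0,0.1]},{"gripper":0,"translation":[0,0,0],"dr":[0,0,0.1]},{"gripper":0,"translation":[0,0,0],"dr":[0,0,0.1]},{"gripper":0,"translation":[0,0,0],"dr":[0,0,0.1]}])

```text
time_s: 32.85
tcp_pos: [473.4, -111.4, 247.7]
eef_rot: [[-0.362, 0.932, -0.0], [0.932, 0.362, 0.0], [0.0, 0.0, -1.0]]
ft_force: [-2.0, -0.3, 0.5]
opening: 21.2
```

```bash
python3 av.py; python3 st.py
```

```text
mean [-2.8805  0.0256  0.4293 -0.1019  0.7026  0.1546] sem [0.2306 0.1364 0.1674 0.0095 0.0127 0.0168]
[0.0745 0.1526 0.1206 0.1329 0.2339 0.1386 0.172  0.2113]
pos [ -0.045    0.6167 247.639 ] F [-3.9547 -1.0302  0.2666] M [-0.0709  0.7386  0.1048] op 21.057436083658583 yaw 0.3002472449817941 q7 0.7464774824557169 t 33.25
```

```bash
python3 av.py; python3 av.py
```

```text
mean [-3.0265 -0.3467  0.189  -0.0631  0.7298  0.1368] sem [0.1987 0.1669 0.1483 0.0093 0.0109 0.0067]
[0.1048 0.1167 0.1271 0.1587 0.1524 0.1331 0.1398 0.1617]
mean [-3.0539  0.1116  0.4114 -0.0605  0.7309  0.1582] sem [0.1115 0.1954 0.1908 0.0082 0.0089 0.0046]
[0.146  0.1402 0.1741 0.1627 0.1689 0.1729 0.159  0.1419]
```

arm_command(moves=[{"gripper":0,"translation":[0,0,0],"dr":[0,0,0.015]},{"gripper":0,"translation":[0,0,0],"dr":[0,0,0.03]},{"gripper":0,"translation":[0,0,0],"dr":[0,0,0.045]},{"gripper":0,"translation":[0,0,0],"dr":[0,0,0.06]},{"gripper":0,"translation":[0,0,0],"dr":[0,0,0.06]},{"gripper":0,"translation":[0,0,0],"dr":[0,0,0.06]},{"gripper":0,"translation":[0,0,0],"dr":[0,0,0.06]},{"gripper":0,"translation":[0,0,0],"dr":[0,0,0.06]},{"gripper":0,"translation":[0,0,0],"dr":[0,0,0.06]},{"gripper":0,"translation":[0,0,0],"dr":[0,0,0.06]}])

```text
time_s: 35.3
tcp_pos: [473.4, -111.4, 247.6]
eef_rot: [[-0.305, 0.952, -0.0], [0.952, 0.305, 0.0], [0.0, -0.0, -1.0]]
ft_force: [-3.9, 0.6, -0.3]
opening: 20.9
```

```bash
python3 av.py; python3 av.py; python3 st.py
```

```text
mean [-3.0636  0.2365 -0.888   0.023   0.6592  0.1692] sem [0.208  0.1387 0.1757 0.0121 0.0113 0.01  ]
[0.1476 0.1911 0.2081 0.1683 0.1743 0.1451 0.1987 0.1202]
mean [-3.1063  0.2393 -0.727   0.0212  0.6744  0.1626] sem [0.1561 0.1845 0.1497 0.009  0.0108 0.0061]
[0.1589 0.1536 0.1505 0.1916 0.1611 0.1442 0.1502 0.1908]
pos [ -0.0359   0.6063 247.6382] F [-1.7935  0.1882 -0.928 ] M [-0.0132  0.7205  0.1945] op 21.199769865012605 yaw 0.2401914989103926 q7 0.6982159996888448 t 36.1
```

arm_command(moves=[{"gripper":0,"translation":[0,0,0],"dr":[0,0,0.01]},{"gripper":0,"translation":[0,0,0],"dr":[0,0,0.02]},{"gripper":0,"translation":[0,0,0],"dr":[0,0,0.03]},{"gripper":0,"translation":[0,0,0],"dr":[0,0,0.04]},{"gripper":0,"translation":[0,0,0],"dr":[0,0,0.04]},{"gripper":0,"translation":[0,0,0],"dr":[0,0,0.04]},{"gripper":0,"translation":[0,0,0],"dr":[0,0,0.04]},{"gripper":0,"translation":[0,0,0],"dr":[0,0,0.04]},{"gripper":0,"translation":[0,0,0],"dr":[0,0,0.04]},{"gripper":0,"translation":[0,0,0],"dr":[0,0,0.04]}])

```text
time_s: 37.35
tcp_pos: [473.5, -111.4, 247.7]
eef_rot: [[-0.267, 0.964, 0.0], [0.964, 0.267, 0.0], [0.0, 0.0, -1.0]]
ft_force: [-1.8, 0.4, -1.8]
opening: 21.0
```

```bash
python3 av.py; python3 av.py; python3 av.py; python3 st.py
```

```text
mean [-2.1061  0.7572 -1.4473  0.0797  0.5764  0.1827] sem [0.1179 0.1803 0.1888 0.0064 0.0073 0.0071]
[0.2268 0.1814 0.1748 0.1716 0.191  0.1914 0.1694 0.1549]
mean [-2.3834  0.5777 -1.3735  0.0724  0.5454  0.1899] sem [0.2029 0.1355 0.1106 0.0083 0.0071 0.0097]
[0.1558 0.1619 0.2054 0.2118 0.1986 0.2379 0.1586 0.1891]
mean [-2.322   0.5406 -1.4215  0.1226  0.5522  0.1859] sem [0.1563 0.14   0.1944 0.005  0.0095 0.0077]
[0.1566 0.2231 0.1821 0.1598 0.2093 0.1763 0.2002 0.1802]
pos [ -0.028    0.6145 247.639 ] F [-2.9176  0.581  -1.2968] M [0.117  0.5308 0.1107] op 21.150321621045723 yaw 0.2001882321458328 q7 0.666132059324017 t 38.55
```

arm_command(moves=[{"gripper":0.5,"translation":[0,0,0],"dr":[0,0,0]},{"gripper":0.5,"translation":[0,0,0],"dr":[0,0,0]},{"gripper":0.5,"translation":[0,0,0],"dr":[0,0,0]},{"gripper":0.5,"translation":[0,0,0],"dr":[0,0,0]},{"gripper":0.5,"translation":[0,0,-0.015],"dr":[0,0,0]},{"gripper":0.5,"translation":[0,0,-0.04],"dr":[0,0,0]},{"gripper":0.5,"translation":[0,0,-0.07],"dr":[0,0,0]},{"gripper":0.5,"translation":[0,0,-0.1],"dr":[0,0,0]},{"gripper":0.5,"translation":[0,0,-0.12],"dr":[0,0,0]},{"gripper":0.5,"translation":[0,0,-0.12],"dr":[0,0,0]}])

```text
time_s: 39.8
tcp_pos: [473.8, -111.7, 369.6]
eef_rot: [[-0.267, 0.964, 0.004], [0.964, 0.267, 0.0], [-0.001, 0.004, -1.0]]
ft_force: [-0.1, 0.6, -1.0]
opening: 44.1
```

```bash
python3 - <<'E'
from h import *
d=shot("wrist","wr14.png",(220,0,420,270),2.2); s=monitor.sense()
import pickle; pickle.dump(d,open("wr14.pkl","wb"))
shot("scene","s14.png",(230,130,370,230),5.7)
E
python3 st.py
```

```text
pos [ -0.2784   0.6879 367.6154] F [-0.9776 -0.0855 -0.2433] M [-0.0282  0.0364 -0.0103] op 44.153156311119986 yaw 0.20023040097686895 q7 0.5279523729067078 t 39.9
```

View pics/wr14.png

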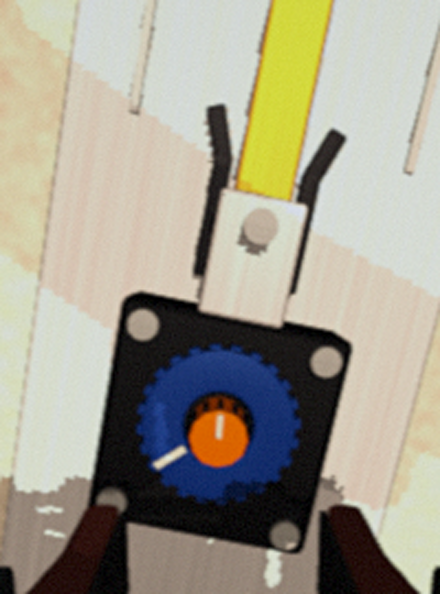

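View pics/s14.png

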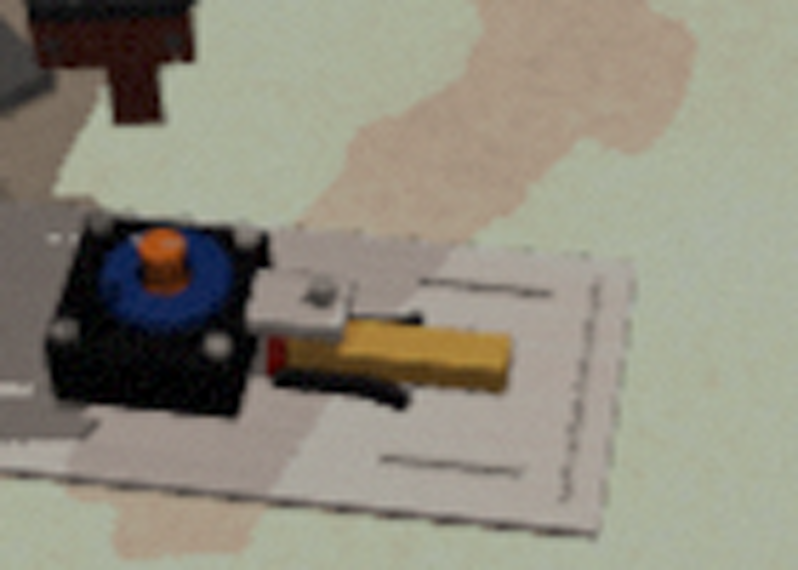

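Run:
```python
from h import *
import pickle
a=pickle.load(open("wr4.pkl","rb"));b=pickle.load(open("wr14.pkl","rb"))
def rep(n,d,f,off,ring,knob,kc):
    g=lambda p,z:tosaw(onz(d,off+p[0]/f,p[1]/f,z))[:2]
    r=[g(p,60) for p in ring]; k=[g(p,80) for p in knob]
    c=g(kc,80)
    print(n,"ring mid",np.mean(r,0),"ring-knobc",np.mean(r,0)-c,"knob mark ang",np.arctan2(*(k[1]-k[0])[::-1]),"knob c",c)
rep("before",a,3,225,[(230,480),(256,455)],[(287,429),(262,426)],(287,427))
rep("after",b,2.2,220,[(155,466),(187,448)],[(219,438),(219,415)],(218.5,438))
```

```text
before ring mid [-16.6054 -16.7859] ring-knobc [-16.5996 -16.8259] knob mark ang 3.0310931733991917 knob c [-0.0058  0.04  ]
after ring mid [-16.1497 -16.0073] ring-knobc [-16.1368 -16.2704] knob mark ang 1.7703230466308193 knob c [-0.0129  0.2631]
```

```bash
python3 -c "
from station import manip
print(manip.job_done())"; python3 st.py
```

```text
the job is handed in; nothing more can be done
None
the job is handed in; nothing more can be done
```

The brass bar is home in the channel, and I turned the orange knob clockwise until the green foot pressed on it with about 8 N by my estimate. I then let go, lifted clear and handed the job in at about 40 s. No verdict was reported.

- **Bar:** I slid it in until it met the end stop with about 8 N of push, then released it. After release, the scene picture shows its outer end where a home bar should be (y = 170 mm). One wrist picture taken while the arm was still moving read about 166 mm, and I did not repeat that view with the arm still.
- **Knob and load:** I turned it about 1.30 rad in two strokes with one regrip. The holding moment was about 0.12 N m with the tip free, not near zero as the task text suggests. It then rose through 0.150 and 0.166 to 0.186 N m, close to the expected 0.384 N m per rad. The rise over the free-tip value gives the 8 N, good to about 1 N; the foot's force itself could not be seen.
- **After letting go:** the knob's mark shows 1.26 rad of turn against 1.30 commanded, within how well I can read it. The ring's mark moved less than 1 mm, within reading error.
- **Not certain:** when I first gripped the knob, the wrist read about 6 N upward. I put this down to the grip on the knob, since the fingertips were about 5 mm above the ring, but I had no direct reading of contact with the ring. I also did not re-measure the bystanders; the arm never came near enough to touch them.

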